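# Gauge the standoffs and load the carrying board

### The job

First lay the keeper bar of the carrying board fully back, then touch the step gauge with the fingertips for a reference. Feel how tall each standoff on the table is against the gauge and stand it in the tray with the colour of the gauge step of the same height. When all of them are in, swing the keeper bar forward to its 30 degree mark and let go, leaving the other things on the bench where they are.

Things in the scene. Friction and masses are not known exactly. Their poses are not given: they have to be found in the camera images.
- standoff_1: one of up to six plain steel standoffs (some may be absent), loose, about 0.18 kg, standing on the table: a flat round foot 52 mm across and 8 mm thick carrying a round stem 30 mm across; the total height is 38, 44 or 50 mm and the numbers do not tell which (at most two of each height). Flat solid top with a small drawn hole. Origin: centre of the underside, z up the stem.
- standoff_2: one of up to six plain steel standoffs (some may be absent), loose, about 0.18 kg, standing on the table: a flat round foot 52 mm across and 8 mm thick carrying a round stem 30 mm across; the total height is 38, 44 or 50 mm and the numbers do not tell which (at most two of each height). Flat solid top with a small drawn hole. Origin: centre of the underside, z up the stem.
- standoff_3: one of up to six plain steel standoffs (some may be absent), loose, about 0.18 kg, standing on the table: a flat round foot 52 mm across and 8 mm thick carrying a round stem 30 mm across; the total height is 38, 44 or 50 mm and the numbers do not tell which (at most two of each height). Flat solid top with a small drawn hole. Origin: centre of the underside, z up the stem.
- standoff_4: one of up to six plain steel standoffs (some may be absent), loose, about 0.18 kg, standing on the table: a flat round foot 52 mm across and 8 mm thick carrying a round stem 30 mm across; the total height is 38, 44 or 50 mm and the numbers do not tell which (at most two of each height). Flat solid top with a small drawn hole. Origin: centre of the underside, z up the stem.
- standoff_5: one of up to six plain steel standoffs (some may be absent), loose, about 0.18 kg, standing on the table: a flat round foot 52 mm across and 8 mm thick carrying a round stem 30 mm across; the total height is 38, 44 or 50 mm and the numbers do not tell which (at most two of each height). Flat solid top with a small drawn hole. Origin: centre of the underside, z up the stem.
- standoff_6: one of up to six plain steel standoffs (some may be absent), loose, about 0.18 kg, standing on the table: a flat round foot 52 mm across and 8 mm thick carrying a round stem 30 mm across; the total height is 38, 44 or 50 mm and the numbers do not tell which (at most two of each height). Flat solid top with a small drawn hole. Origin: centre of the underside, z up the stem.
- gauge: fixed steel step gauge, 126 mm along its x, 40 mm wide (y). Three flat treads 42 mm long rise along its +x, which points roughly away from the robot: 38 mm high, blue stripes, centred at x = -42 mm; 44 mm, yellow, at x = 0; 50 mm, red, at x = +42 mm. Origin: centre of the underside, on the table.
- tray_blue: blue open tray for the 38 mm standoffs, fixed, lying on the board: 140 mm along its x, 72 mm along its y, walls 3 mm thick and 12 mm high, floor 3 mm; room for two standoffs one behind the other along x (134 x 66 mm inside). Origin: centre of the underside, 6 mm above the table, x away from the robot along the tray, z up. The three trays lie side by side 82 mm apart in any order, 20 mm nearer than the board's centre.
- tray_yellow: yellow open tray for the 44 mm standoffs, fixed, lying on the board: 140 mm along its x, 72 mm along its y, walls 3 mm thick and 12 mm high, floor 3 mm; room for two standoffs one behind the other along x (134 x 66 mm inside). Origin: centre of the underside, 6 mm above the table, x away from the robot along the tray, z up. The three trays lie side by side 82 mm apart in any order, 20 mm nearer than the board's centre.
- tray_red: red open tray for the 50 mm standoffs, fixed, lying on the board: 140 mm along its x, 72 mm along its y, walls 3 mm thick and 12 mm high, floor 3 mm; room for two standoffs one behind the other along x (134 x 66 mm inside). Origin: centre of the underside, 6 mm above the table, x away from the robot along the tray, z up. The three trays lie side by side 82 mm apart in any order, 20 mm nearer than the board's centre.
- rack: fixed plywood carrying board, 200 mm along x, 280 mm along y, 6 mm thick, that carries the three trays (which lie parallel to it) and the keeper. Origin: centre of the underside, on the table; x roughly away from the robot, z up.
- keeper (a joint): angle of the keeper, a U-shaped steel frame (arms 90 mm long, cross bar 8 mm thick) hinged along the board's y at the far edge of the trays. 0 rad: level, pointing at the robot over the trays; pi/2: upright; 2.1 rad: stop, laid fully back, away from the robot. Its quadrant has marks at 30 (green), 60, 90, 120 degrees. A stiff hinge (about 4 N at the handle) keeps it wherever it is left. Anywhere below about 1.3 rad it is in the way of loading.
- keeper_grip (a point): middle of the free part of the keeper's handle, a round black bar 14 mm thick along the board's y that sticks out 75 mm from the keeper's -y arm (red end cap, on the side of the robot's middle); this point lies 30 mm from the quadrant's cheek, 90 mm from the hinge axis. It can be pinched from above and turns between the fingers.
- keeper_hinge (a point): point on the keeper's hinge axis, beside keeper_grip, 56 mm above the table; fixed on the board, with its axes: y is the hinge axis, x leads away from the robot
- nut: bystander: dark hexagon nut 35 mm across, 19 mm high; origin under its centre
- magnet_block: bystander: blue block 35 x 51 x 30 mm; origin under its centre
- spanner: bystander: adjustable spanner, 48 x 214 x 11 mm (long axis y); origin under its centre
- marker: bystander: yellow marker pen, 16 x 131 x 18 mm (long axis y); origin under its centre
Mind the look-alikes: they are no part of the job. What is shaped like the standoff_4 but pink or turquoise is not meant.

How it is judged:
By the outcome, as a careful person would: the job done as asked, in the order asked, and still so for the second after the job is handed in, with the robot touching nothing.
Of standoff_1, standoff_2, standoff_3, standoff_4, standoff_5, standoff_6 only 3 to 5 are there at a start; the rules pass over those that are not, and their reading is None.
At some moment in a run one of standoff_1, standoff_2, standoff_3, standoff_4, standoff_5, standoff_6 may be knocked a few centimetres aside while the robot is not near it.
Once in a run the grip may slacken for a moment while it holds something.
It also fails if it takes over 210 s, if anything falls off the work surface, if the arm or the gripper's body presses on something with over 40 N, if the wrist force passes 120 N, or if a joint passes its speed limit or range.

### The arm

A 7-joint arm with a two-finger parallel gripper is mounted at the origin on the work surface; the furniture and walls round the work are solid. World frame = base frame: x ahead of the robot, y to its left, z up, the work surface at z = 0. Lengths are in m, angles in rad, forces in N, time in s.
With the tool pointing down it reaches from about 0.4 to 0.75 m from the base axis. Payload 19.5 kg.
Tool frame: the origin (TCP) lies between the finger pads; the fingertips stand arm.tips_ahead ahead of it and the grasp point (between the pads) lies 11 mm behind it (arm.tips_ahead is the distance from the TCP to the fingertips, in m); z points along the fingers, y is the direction in which the jaws open and shut (so a half turn about z gives the same grasp; the last joint's range is limited). The gripper opens to 85 mm and grips with 20 to 120 N. Pads are 22 mm wide; open, the fingers measure 114 mm over their backs; the gripper's body (76 mm by 85 mm) begins 54 mm behind the grasp point. The pads swing forward as they close: fully open they stand 13 mm farther back than shut.
Start: joints at [-1.173, 0.707, -0.028, 1.485, 0.022, 0.951, -0.075], TCP at [0.245, 0.52, 0.239] pointing down, gripper open.
Joint ranges: [-2.71, 2.71], [-0.32, 2.16], [-1.57, 1.52], [0, 2.45], [-1.46, 4.6], [0, 2.02], [-2.83, 2.83]. Speed limits (rad/s): [1.89, 1.89, 2.57, 2.57, 3.01, 3.01, 3.01].

### API

Orientations are given as a unit quaternion [x, y, z, w].
In Python, from station import arm gives the robot as it stands.
- The arm moves only by the tool servo_tool, never from a script. Its argument "moves" is a list of rows, each an object of numbers: "dx", "dy", "dz": the shift along the world's x, y, z in m; "wx", "wy", "wz": the turn, a rotation vector about the world's x, y, z in degrees; "hand": the opening in per cent of the stroke, from 0 (shut) to 100 (fully open). In form: [{"dx": .., "dy": .., "dz": .., "wx": .., "wy": .., "wz": .., "hand": ..}, ...]. A call has 1 to 20 rows; each row is the pose to reach, as a shift and turn from the pose commanded when the call began; what a row does not reach only later rows make up. A row lasts 1/8 s, in which the tool goes at most 62.5 mm and 10.7 degrees, less where a joint would pass 70% of its speed; a pose out of reach is approached as far as the arm can. A call with a gripper value outside its range is refused whole. The fingers move at their own pace and stop on an object; the grip force is fixed at half the most. Time passes only in rows, so rows that repeat a pose let the fingers close. It gives the time, the measured TCP pose, the force and the opening at its end, in the units of the state.
- arm.get_obs(): the state, without advancing time (a new reading comes with each control period).
- arm.capture(name): name is "side" or "top" or "wrist"; returns the picture (384x512x3 uint8, red, green, blue); there is no depth.
- arm.camera_info(name): a dict with "camera_matrix" (3x3 intrinsics, pixels), "R" (3x3) and "t" (3): a world point X has camera coordinates R X + t; the wrist camera has in their place "mount" (4x4, takes a point from camera to tool coordinates, whose origin is the TCP and whose axes are the flange's). Camera axes: x right, y down, z forward; pixel columns grow to the right and rows downward; lengths in m; the calibration is good to about 2 mm. A picture is of the moment at which its call begins: read the wrist's pose just before it. camera_info takes no time and is no camera call.
- arm.hand_in(): hands the job in, once; it reports no verdict.
The state is a dict: "clock": time; "q": joint angles; "qvel": joint speeds; "effort": joint torques, N m; "tool_pos": TCP position; "ee_rot": TCP orientation; "contact_force": force on the tool from outside, world axes, zero at the start; "moment": the same for the moment, N m; "width": finger opening in m.
Only numpy, scipy, OpenCV 4.12 (cv2) and the standard library are available. Lean on these libraries where they do the work, as an engineer would, in place of code of your own. Each camera call takes 0.05 s, during which the arm holds its last target. There are 200 camera calls.

## Working session

There is one attempt and no reset: what is moved stays moved. The work goes in short steps, Python scripts to look and compute and a tool call to move; the robot and the scene stay as the last step left them, time stands still between calls to the robot, and variables do not carry over. Pictures are saved under pics/ and viewed, about 12 in all and at most 16, crops included, and the job is handed in when it is done.

Besides the shell and the picture viewer there is one more tool, called after "Emit:" as name(argument=value, ...), one argument or row to a line, values as JSON. servo_tool: Moves the arm, as the interface text tells. Its arguments: {"type":"object","properties":{"moves":{"type":"array","items":{"type":"object","properties":{"dx":{"type":"number"},"dy":{"type":"number"},"dz":{"type":"number"},"wx":{"type":"number"},"wy":{"type":"number"},"wz":{"type":"number"},"hand":{"type":"number"}}}}},"required":["moves"]}

```bash
mkdir -p pics; ls
cat > h.py <<'E'
import numpy as np, cv2
from station import arm
from scipy.spatial.transform import Rotation as Ro
def st():
    o=arm.get_obs(); r=Ro.from_quat(o["ee_rot"])
    print("t",round(o["clock"],2),"p",np.round(o["tool_pos"],4),"F",np.round(o["contact_force"],1),"w",round(float(o["width"]),4),"R",np.round(r.as_matrix(),3).tolist())
    return o
def cam(name,o=None):
    i=arm.camera_info(name);K=np.array(i["camera_matrix"])
    if name=="wrist":
        o=o or arm.get_obs();T=np.eye(4);T[:3,:3]=Ro.from_quat(o["ee_rot"]).as_matrix();T[:3,3]=o["tool_pos"]
        W=np.linalg.inv(T@np.array(i["mount"]));return K,W[:3,:3],W[:3,3]
    return K,np.array(i["R"]),np.array(i["t"])
def ray(c,uv,z):
    K,R,t=c;d=R.T@np.linalg.solve(K,[uv[0],uv[1],1]);C=-R.T@t;return C+d*(z-C[2])/d[2]
def proj(c,X):
    K,R,t=c;p=K@(R@np.array(X)+t);return p[:2]/p[2]
def snap(name,f,scale=1.5,crop=None):
    im=arm.capture(name);np.save("pics/"+f+".npy",im)
    if crop: im=im[crop[1]:crop[3],crop[0]:crop[2]]
    cv2.imwrite("pics/"+f+".png",cv2.resize(im[:,:,::-1],None,fx=scale,fy=scale,interpolation=cv2.INTER_CUBIC));return im
E
python3 - <<'E'
from h import *
st(); print(arm.tips_ahead)
snap("top","top0");snap("side","side0")
for n in("top","side"):
    K,R,t=cam(n);print(n,K.round(1).tolist(),(-R.T@t).round(3),R.round(3).tolist())
print(np.round(arm.camera_info("wrist")["mount"],3).tolist())
E
```

```text
pics
t 0.0 p [0.2447 0.5201 0.2388] F [-0.1 -0.1  0.3] w 0.0856 R [[-0.905, 0.426, -0.0], [0.426, 0.905, -0.001], [-0.0, -0.001, -1.0]]
0.008
top [[425.4, 0.0, 259.7], [0.0, 425.4, 187.2], [0.0, 0.0, 1.0]] [0.346 0.004 1.29 ] [[0.02, -1.0, 0.002], [-0.986, -0.02, -0.166], [0.166, 0.001, -0.986]]
side [[381.7, 0.0, 256.1], [0.0, 381.7, 195.4], [0.0, 0.0, 1.0]] [ 0.176 -0.794  0.748] [[0.899, -0.437, 0.001], [-0.269, -0.555, -0.787], [0.345, 0.708, -0.617]]
[[-0.0, -0.959, -0.282, 0.072], [1.0, -0.0, 0.0, 0.001], [-0.0, -0.282, 0.959, -0.135], [0.0, 0.0, 0.0, 1.0]]
```

View pics/top0.png

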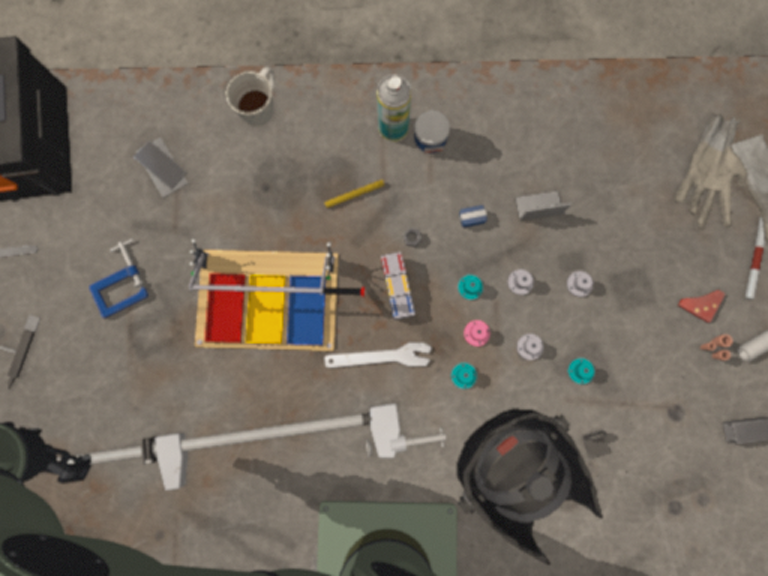

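View pics/side0.png

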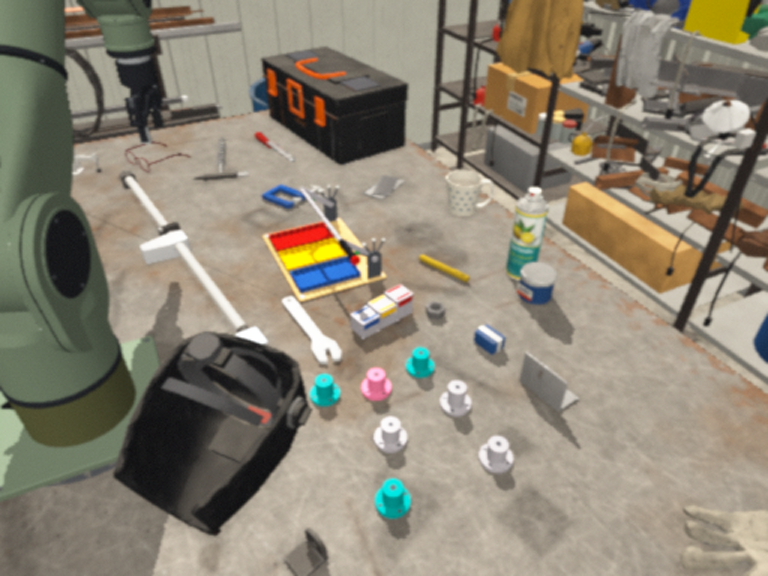

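```bash
cat > a.py <<'E'
from h import *
T=cam("top");S=cam("side")
P=lambda u,v,z:ray(T,(u/1.5,v/1.5),z).round(4)
for n,u,v,z in[("s1",521,281,.044),("s2",580,284,.044),("s3",530,347,.044),("g far",392,257,.05),("g mid",398,286,.044),("g near",403,313,.038),
 ("bFL",205,250,.006),("bFR",339,253,.006),("bNR",335,350,.006),("bNL",195,348,.006),("blue",306,310,.009),("yel",266,310,.009),("red",225,310,.009),("nut",413,238,.019),("spannerhead",415,355,.01),("spmid",370,358,.01)]: print(n,P(u,v,z))
def tri(a,b):
    A=[];y=[]
    for c,uv in((T,a),(S,b)):
        K,R,t=c;M=K@np.c_[R,t]
        for i in(0,1):
            r=(uv[i]/1.5)*M[2]-M[i];A.append(r[:3]);y.append(-r[3])
    s=np.linalg.lstsq(np.array(A),np.array(y),rcond=None);return s[0].round(4),s[1]
print("cap",tri((364,292),(355,259)),"hend",tri((324,291),(338,237)),"s1",tri((521,281),(457,386)),"s2",tri((580,284),(497,442)),"s3",tri((530,347),(391,424)))
E
python3 a.py
```

```text
s1 [ 0.5613 -0.2547  0.044 ]
s2 [ 0.5576 -0.3715  0.044 ]
s3 [ 0.4312 -0.2704  0.044 ]
g far [0.6034 0.0018 0.05  ]
g mid [ 0.5463 -0.0112  0.044 ]
g near [ 0.4935 -0.0221  0.038 ]
bFL [0.6194 0.3864 0.006 ]
bFR [0.6187 0.1108 0.006 ]
bNR [0.42   0.1122 0.006 ]
bNL [0.4184 0.3928 0.006 ]
blue [0.4991 0.1733 0.009 ]
yel [0.4975 0.254  0.009 ]
red [0.4958 0.3367 0.009 ]
nut [ 0.6503 -0.0404  0.019 ]
spannerhead [ 0.4131 -0.048   0.01  ]
spmid [0.4053 0.0416 0.01  ]
cap (array([0.5234, 0.0523, 0.1167]), array([0.79314576])) hend (array([0.5209, 0.1262, 0.1257]), array([0.02233312])) s1 (array([ 0.5662, -0.2574,  0.0394]), array([7.89377944])) s2 (array([ 0.5639, -0.3768,  0.0329]), array([8.9492804])) s3 (array([ 0.4359, -0.2745,  0.0313]), array([6.44411976]))
```

Emit:
servo_tool(
  moves=[
    {"dx": 0.277, "dy": -0.433, "dz": 0.02, "wz": -64.8, "hand": 60},
    {"dx": 0.277, "dy": -0.433, "dz": 0.02, "wz": -64.8, "hand": 60},
    {"dx": 0.277, "dy": -0.433, "dz": 0.02, "wz": -64.8, "hand": 60},
    {"dx": 0.277, "dy": -0.433, "dz": 0.02, "wz": -64.8, "hand": 60},
    {"dx": 0.277, "dy": -0.433, "dz": 0.02, "wz": -64.8, "hand": 60},
    {"dx": 0.277, "dy": -0.433, "dz": 0.02, "wz": -64.8, "hand": 60},
    {"dx": 0.277, "dy": -0.433, "dz": 0.02, "wz": -64.8, "hand": 60},
    {"dx": 0.277, "dy": -0.433, "dz": 0.02, "wz": -64.8, "hand": 60},
    {"dx": 0.277, "dy": -0.433, "dz": 0.02, "wz": -64.8, "hand": 60},
    {"dx": 0.277, "dy": -0.433, "dz": 0.02, "wz": -64.8, "hand": 60},
    {"dx": 0.277, "dy": -0.433, "dz": 0.02, "wz": -64.8, "hand": 60},
    {"dx": 0.277, "dy": -0.433, "dz": 0.02, "wz": -64.8, "hand": 60},
    {"dx": 0.277, "dy": -0.433, "dz": 0.02, "wz": -64.8, "hand": 60},
    {"dx": 0.277, "dy": -0.433, "dz": 0.02, "wz": -64.8, "hand": 60},
  ],
)

```text
$.moves[0]: bad value
```

Run:
```python
from h import *
o=st();snap("wrist","w1");c=cam("wrist",o)
for X in[(.523,.0523,.117),(.521,.126,.125),(.584,.126,.056)]:print(proj(c,X).round(1)*1.5)
```

```text
t 0.1 p [0.2447 0.5201 0.2389] F [ 0.6 -0.8 -0.4] w 0.0854 R [[-0.905, 0.426, -0.0], [0.426, 0.905, -0.001], [-0.0, -0.001, -1.0]]
[ 68.4  726.45]
[124.95 714.6 ]
[194.7  668.85]
```

View pics/w1.png

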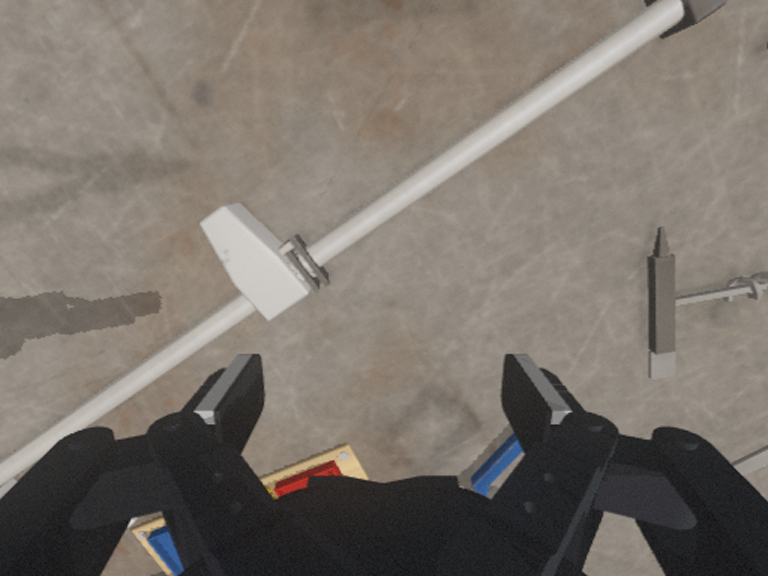

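Emit:
servo_tool(
  moves=[
    {"dx": 0.028, "dy": -0.043, "dz": 0.01, "wz": -6.5, "hand": 60},
    {"dx": 0.055, "dy": -0.087, "dz": 0.02, "wz": -13, "hand": 60},
    {"dx": 0.083, "dy": -0.13, "dz": 0.02, "wz": -19.5, "hand": 60},
    {"dx": 0.111, "dy": -0.173, "dz": 0.02, "wz": -26, "hand": 60},
    {"dx": 0.139, "dy": -0.217, "dz": 0.02, "wz": -32.5, "hand": 60},
    {"dx": 0.139, "dy": -0.217, "dz": 0.02, "wz": -32.5, "hand": 60},
  ],
)

```text
$.moves[0]: bad value
```

Emit:
servo_tool(
  moves=[
    {"dx": 0.028, "dy": -0.043, "dz": 0.01, "wx": 0, "wy": 0, "wz": -6.5, "hand": 60},
    {"dx": 0.055, "dy": -0.087, "dz": 0.02, "wx": 0, "wy": 0, "wz": -13, "hand": 60},
    {"dx": 0.083, "dy": -0.13, "dz": 0.02, "wx": 0, "wy": 0, "wz": -19.5, "hand": 60},
    {"dx": 0.111, "dy": -0.173, "dz": 0.02, "wx": 0, "wy": 0, "wz": -26, "hand": 60},
    {"dx": 0.139, "dy": -0.217, "dz": 0.02, "wx": 0, "wy": 0, "wz": -32.5, "hand": 60},
    {"dx": 0.277, "dy": -0.433, "dz": 0.02, "wx": 0, "wy": 0, "wz": -64.8, "hand": 60},
    {"dx": 0.277, "dy": -0.433, "dz": 0.02, "wx": 0, "wy": 0, "wz": -64.8, "hand": 60},
    {"dx": 0.277, "dy": -0.433, "dz": 0.02, "wx": 0, "wy": 0, "wz": -64.8, "hand": 60},
    {"dx": 0.277, "dy": -0.433, "dz": 0.02, "wx": 0, "wy": 0, "wz": -64.8, "hand": 60},
    {"dx": 0.277, "dy": -0.433, "dz": 0.02, "wx": 0, "wy": 0, "wz": -64.8, "hand": 60},
    {"dx": 0.277, "dy": -0.433, "dz": 0.02, "wx": 0, "wy": 0, "wz": -64.8, "hand": 60},
    {"dx": 0.277, "dy": -0.433, "dz": 0.02, "wx": 0, "wy": 0, "wz": -64.8, "hand": 60},
  ],
)

```text
clock: 1.65
tool_pos: [0.5213, 0.0886, 0.2592]
ee_rot: [0.706, 0.708, 0.0, -0.0]
contact_force: [0.1, 0.2, 0.4]
width: 0.0513
```

Run:
```python
from h import *
o=st();snap("wrist","w2");c=cam("wrist",o)
for X in[(.523,.0523,.117),(.521,.126,.125),(.584,.126,.056)]:print(proj(c,X).round(1)*1.5)
```

```text
t 1.65 p [0.5213 0.0886 0.2592] F [0.1 0.2 0.4] w 0.0513 R [[-0.002, 1.0, -0.0], [1.0, 0.002, 0.001], [0.001, -0.0, -1.0]]
[384.45 321.9 ]
[381.9  222.45]
[458.25 211.65]
```

View pics/w2.png

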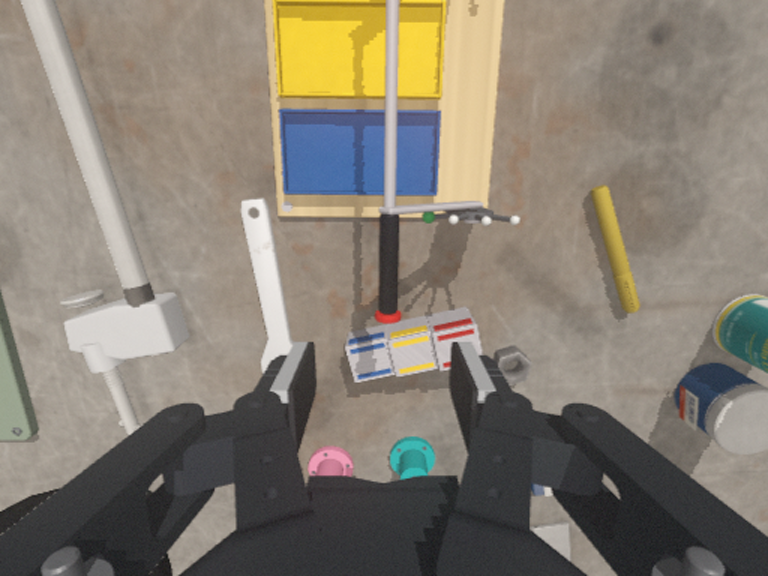

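Emit:
servo_tool(
  moves=[
    {"dx": 0.003, "dy": 0.002, "dz": -0.06, "wx": 0, "wy": 0, "wz": 0, "hand": 60},
    {"dx": 0.003, "dy": 0.002, "dz": -0.11, "wx": 0, "wy": 0, "wz": 0, "hand": 60},
    {"dx": 0.003, "dy": 0.002, "dz": -0.151, "wx": 0, "wy": 0, "wz": 0, "hand": 60},
    {"dx": 0.003, "dy": 0.002, "dz": -0.151, "wx": 0, "wy": 0, "wz": 0, "hand": 60},
    {"dx": 0.003, "dy": 0.002, "dz": -0.151, "wx": 0, "wy": 0, "wz": 0, "hand": 0},
    {"dx": 0.003, "dy": 0.002, "dz": -0.151, "wx": 0, "wy": 0, "wz": 0, "hand": 0},
    {"dx": 0.003, "dy": 0.002, "dz": -0.151, "wx": 0, "wy": 0, "wz": 0, "hand": 0},
    {"dx": 0.003, "dy": 0.002, "dz": -0.151, "wx": 0, "wy": 0, "wz": 0, "hand": 0},
    {"dx": 0.003, "dy": 0.002, "dz": -0.151, "wx": 0, "wy": 0, "wz": 0, "hand": 0},
    {"dx": 0.003, "dy": 0.002, "dz": -0.151, "wx": 0, "wy": 0, "wz": 0, "hand": 0},
  ],
)

```text
clock: 2.95
tool_pos: [0.5249, 0.0896, 0.1093]
ee_rot: [0.707, 0.707, 0.001, 0.0]
contact_force: [-2.8, 1.0, 7.4]
width: 0.0117
```

Run:
```python
from h import *
o=st();snap("side","s1",4,(150,100,310,230));c=cam("side")
for X in[(.5245,.056,.12),(.5249,.0896,.12),(.5249,.0896,.101)]:print(((proj(c,X)-[150,100])*4).round())
```

```text
t 2.95 p [0.5249 0.0896 0.1093] F [-2.8  1.   7.4] w 0.0117 R [[-0.0, 1.0, 0.001], [1.0, 0.0, 0.001], [0.001, 0.001, -1.0]]
[343. 284.]
[326. 261.]
[327. 282.]
```

View pics/s1.png

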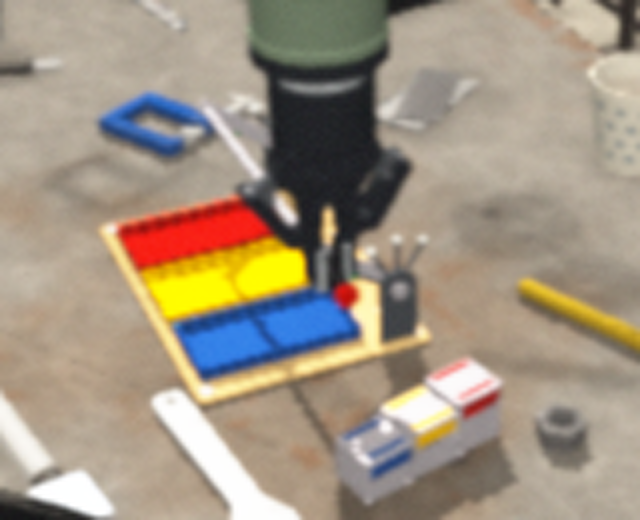

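Emit:
servo_tool(
  moves=[
    {"dx": 0, "dy": 0, "dz": 0, "wx": 0, "wy": 0, "wz": 0, "hand": 50},
    {"dx": 0, "dy": 0, "dz": 0, "wx": 0, "wy": 0, "wz": 0, "hand": 50},
    {"dx": 0, "dy": 0, "dz": 0, "wx": 0, "wy": 0, "wz": 0, "hand": 50},
    {"dx": 0, "dy": 0, "dz": -0.01, "wx": 0, "wy": 0, "wz": 0, "hand": 50},
    {"dx": 0, "dy": 0, "dz": -0.01, "wx": 0, "wy": 0, "wz": 0, "hand": 0},
    {"dx": 0, "dy": 0, "dz": -0.01, "wx": 0, "wy": 0, "wz": 0, "hand": 0},
    {"dx": 0, "dy": 0, "dz": -0.01, "wx": 0, "wy": 0, "wz": 0, "hand": 0},
    {"dx": 0, "dy": 0, "dz": -0.01, "wx": 0, "wy": 0, "wz": 0, "hand": 0},
    {"dx": 0, "dy": 0, "dz": -0.01, "wx": 0, "wy": 0, "wz": 0, "hand": 0},
  ],
)

```text
clock: 4.12
tool_pos: [0.5248, 0.0892, 0.0982]
ee_rot: [0.707, 0.707, -0.0, -0.0]
contact_force: [2.6, -0.5, -10.3]
width: 0.0122
```

Run:
```python
from h import *
from scipy.optimize import least_squares
# w2 pose
class O(dict):pass
R=np.array([[-0.002,1,0],[1,.002,.001],[.001,0,-1.]])
o={"ee_rot":Ro.from_matrix(R).as_quat(),"tool_pos":np.array([.5213,.0886,.2592])}
c=cam("wrist",o)
th=np.radians([30,60,90,120]);m=np.array([[429,217],[454,219],[486,220],[515,219]])/1.5
f=lambda p:np.concatenate([proj(c,[p[0]-p[1]*np.cos(a),p[2],.056+p[1]*np.sin(a)])-q for a,q in zip(th,m)])
s=least_squares(f,[.59,.05,.12]);print(s.x,s.fun.round(1))
for z in(.1,.105,.11,.115,.12,.125):
    p=ray(c,np.array([391.,213])/1.5,z);q=ray(c,np.array([388,317.])/1.5,z);d=s.x[0]-(p[0]+q[0])/2;print(z,p.round(4),q.round(4),"r",np.hypot(d,z-.056),np.degrees(np.arctan2(z-.056,d)))
```

```text
[0.59638097 0.04484782 0.12465331] [ 0.  -0.4 -0.1  0.1  0.2  0.1 -0.1  0.2]
0.1 [0.5276 0.1296 0.1   ] [0.5259 0.0497 0.1   ] r 0.08234663875705048 32.298255007958815
0.105 [0.5275 0.1301 0.105 ] [0.5259 0.0516 0.105 ] r 0.08519568230155306 35.10989356562496
0.11 [0.5274 0.1306 0.11  ] [0.5258 0.0535 0.11  ] r 0.08823636061247146 37.733720998218224
0.115 [0.5273 0.1312 0.115 ] [0.5257 0.0554 0.115 ] r 0.09144956024227245 40.17800219054615
0.12 [0.5272 0.1317 0.12  ] [0.5256 0.0573 0.12  ] r 0.09481774351849928 42.452531164606675
0.125 [0.5271 0.1323 0.125 ] [0.5256 0.0592 0.125 ] r 0.098324984548378 44.567937518577416
```

Emit:
servo_tool(
  moves=[
    {"dx": 0.006, "dy": 0, "dz": 0.0065, "wx": 0, "wy": 0, "wz": 0, "hand": 0},
    {"dx": 0.0121, "dy": 0, "dz": 0.0123, "wx": 0, "wy": 0, "wz": 0, "hand": 0},
    {"dx": 0.0249, "dy": -0.0005, "dz": 0.0213, "wx": 0, "wy": 0, "wz": 0, "hand": 0},
    {"dx": 0.0392, "dy": -0.001, "dz": 0.028, "wx": 0, "wy": 0, "wz": 0, "hand": 0},
    {"dx": 0.0543, "dy": -0.001, "dz": 0.032, "wx": 0, "wy": 0, "wz": 0, "hand": 0},
    {"dx": 0.0699, "dy": -0.0015, "dz": 0.0334, "wx": 0, "wy": 0, "wz": 0, "hand": 0},
    {"dx": 0.0856, "dy": -0.002, "dz": 0.032, "wx": 0, "wy": 0, "wz": 0, "hand": 0},
    {"dx": 0.1007, "dy": -0.002, "dz": 0.028, "wx": 0, "wy": 0, "wz": 0, "hand": 0},
    {"dx": 0.108, "dy": -0.002, "dz": 0.025, "wx": 0, "wy": 0, "wz": 0, "hand": 0},
    {"dx": 0.1149, "dy": -0.002, "dz": 0.0213, "wx": 0, "wy": 0, "wz": 0, "hand": 0},
    {"dx": 0.1175, "dy": -0.002, "dz": 0.02, "wx": 0, "wy": 0, "wz": 0, "hand": 0},
    {"dx": 0.1175, "dy": -0.002, "dz": 0.02, "wx": 0, "wy": 0, "wz": 0, "hand": 0},
  ],
)

```text
clock: 5.62
tool_pos: [0.6409, 0.0876, 0.1195]
ee_rot: [0.707, 0.707, -0.001, -0.002]
contact_force: [-18.8, -0.1, 16.2]
width: 0.0122
```

Emit:
servo_tool(
  moves=[
    {"dx": 0.002, "dy": 0, "dz": 0, "wx": 0, "wy": 0, "wz": 0, "hand": 0},
    {"dx": 0.002, "dy": 0, "dz": 0, "wx": 0, "wy": 0, "wz": 0, "hand": 50},
    {"dx": -0.001, "dy": 0, "dz": 0, "wx": 0, "wy": 0, "wz": 0, "hand": 50},
    {"dx": -0.001, "dy": 0, "dz": 0, "wx": 0, "wy": 0, "wz": 0, "hand": 50},
    {"dx": -0.001, "dy": 0, "dz": 0, "wx": 0, "wy": 0, "wz": 0, "hand": 50},
    {"dx": -0.001, "dy": 0, "dz": 0.05, "wx": 0, "wy": 0, "wz": 0, "hand": 50},
    {"dx": -0.04, "dy": -0.05, "dz": 0.08, "wx": 0, "wy": 0, "wz": 0, "hand": 0},
    {"dx": -0.09, "dy": -0.1, "dz": 0.08, "wx": 0, "wy": 0, "wz": 0, "hand": 0},
    {"dx": -0.096, "dy": -0.1, "dz": 0.08, "wx": 0, "wy": 0, "wz": 0, "hand": 0},
    {"dx": -0.096, "dy": -0.1, "dz": 0.08, "wx": 0, "wy": 0, "wz": 0, "hand": 0},
  ],
)

```text
clock: 6.88
tool_pos: [0.546, -0.0135, 0.1989]
ee_rot: [0.708, 0.707, 0.0, 0.0]
contact_force: [0.5, 0.3, -0.7]
width: 0.0001
```

Run:
```python
from h import *
o=st();snap("wrist","w3");snap("side","s2");c=cam("wrist",o)
for x,r in((-.042,.038),(0,.044),(.042,.05)):print(r,proj(c,[.5463+x*.978,-.0112+x*.21,r]).round(1)*1.5)
a=np.load("pics/w3.npy");b=np.load("pics/s2.npy")
cv2.imwrite("pics/c3.png",np.hstack([cv2.resize(a,(440,330)),cv2.resize(b[130:222,180:280],(359,330))])[:,:,::-1])
```

```text
t 6.88 p [ 0.546  -0.0135  0.1989] F [ 0.5  0.3 -0.7] w 0.0001 R [[0.001, 1.0, 0.0], [1.0, -0.001, -0.0], [-0.0, 0.0, -1.0]]
0.038 [328.2 276. ]
0.044 [382.35 266.4 ]
0.05 [439.8  256.35]
```

View pics/c3.png

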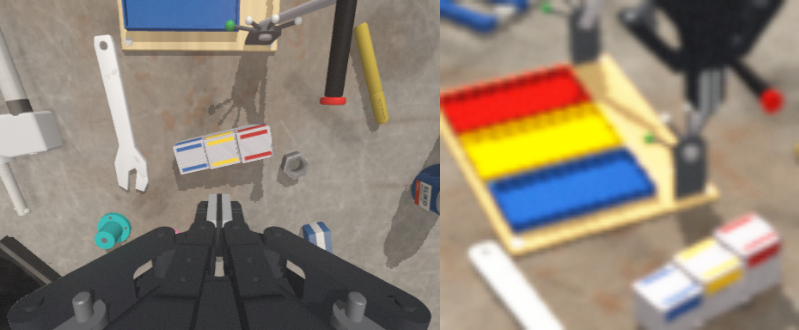

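Emit:
servo_tool(
  moves=[
    {"dx": 0.002, "dy": 0.005, "dz": -0.05, "wx": 0, "wy": 0, "wz": 0, "hand": 0},
    {"dx": 0.002, "dy": 0.005, "dz": -0.1, "wx": 0, "wy": 0, "wz": 0, "hand": 0},
    {"dx": 0.002, "dy": 0.005, "dz": -0.135, "wx": 0, "wy": 0, "wz": 0, "hand": 0},
    {"dx": 0.002, "dy": 0.005, "dz": -0.142, "wx": 0, "wy": 0, "wz": 0, "hand": 0},
    {"dx": 0.002, "dy": 0.005, "dz": -0.145, "wx": 0, "wy": 0, "wz": 0, "hand": 0},
    {"dx": 0.002, "dy": 0.005, "dz": -0.147, "wx": 0, "wy": 0, "wz": 0, "hand": 0},
    {"dx": 0.002, "dy": 0.005, "dz": -0.149, "wx": 0, "wy": 0, "wz": 0, "hand": 0},
    {"dx": 0.002, "dy": 0.005, "dz": -0.149, "wx": 0, "wy": 0, "wz": 0, "hand": 0},
    {"dx": 0.002, "dy": 0.005, "dz": -0.149, "wx": 0, "wy": 0, "wz": 0, "hand": 0},
  ],
)

```text
clock: 8.1
tool_pos: [0.5491, -0.0076, 0.0519]
ee_rot: [0.707, 0.707, 0.001, 0.001]
contact_force: [-9.1, 2.2, 40.8]
width: -0.0001
```

Emit:
servo_tool(
  moves=[
    {"dx": 0, "dy": 0, "dz": 0.05, "wx": 0, "wy": 0, "wz": 0, "hand": 0},
    {"dx": 0, "dy": -0.03, "dz": 0.1, "wx": 0, "wy": 0, "wz": 0, "hand": 0},
    {"dx": -0.02, "dy": -0.09, "dz": 0.14, "wx": 0, "wy": 0, "wz": 0, "hand": 0},
    {"dx": -0.03, "dy": -0.15, "dz": 0.18, "wx": 0, "wy": 0, "wz": 0, "hand": 0},
    {"dx": -0.04, "dy": -0.21, "dz": 0.22, "wx": 0, "wy": 0, "wz": 0, "hand": 0},
    {"dx": -0.05, "dy": -0.27, "dz": 0.23, "wx": 0, "wy": 0, "wz": 0, "hand": 0},
    {"dx": -0.05, "dy": -0.302, "dz": 0.23, "wx": 0, "wy": 0, "wz": 0, "hand": 0},
    {"dx": -0.05, "dy": -0.302, "dz": 0.23, "wx": 0, "wy": 0, "wz": 0, "hand": 0},
    {"dx": -0.05, "dy": -0.302, "dz": 0.23, "wx": 0, "wy": 0, "wz": 0, "hand": 0},
  ],
)

```text
clock: 9.22
tool_pos: [0.4984, -0.3093, 0.2798]
ee_rot: [0.707, 0.707, 0.0, 0.0]
contact_force: [-0.2, 1.2, 0.2]
width: 0.0001
```

Run:
```python
from h import *
o=st();snap("wrist","w4");c=cam("wrist",o);snap("side","s3",1)
for x,y in((.5613,-.2547),(.5576,-.3715),(.4312,-.2704)):print(proj(c,[x,y,.044]).round(1)*1.5)
```

```text
t 9.22 p [ 0.4984 -0.3093  0.2798] F [-0.2  1.2  0.2] w 0.0001 R [[-0.0, 1.0, 0.001], [1.0, 0.0, 0.0], [0.0, 0.001, -1.0]]
[452.55 187.95]
[442.95 311.25]
[307.65 205.8 ]
```

View pics/w4.png

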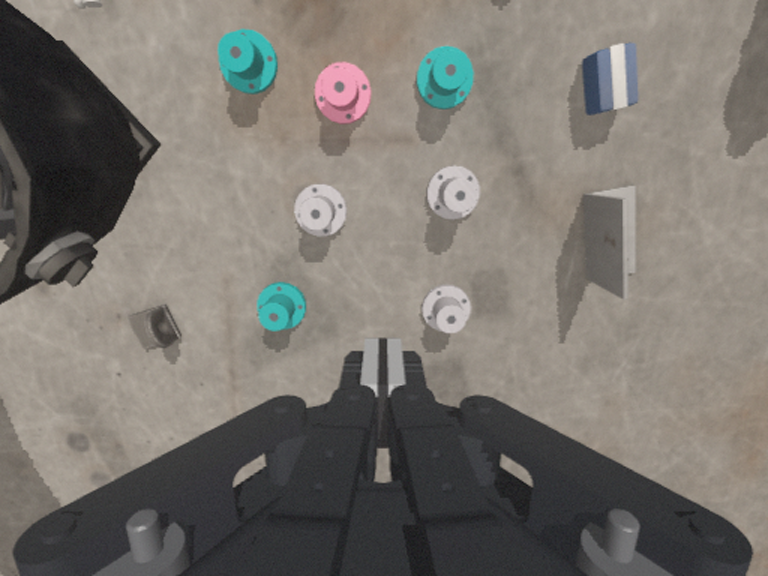

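```bash
cat >> h.py <<'E'
def find(im,c,guesses,rad=38,thr=None,z=.008):
    "foot centre by ellipse/mask centroid fit: match a projected foot+stem outline to bright grey pixels"
    from scipy.optimize import minimize
    hsv=cv2.cvtColor(im,cv2.COLOR_RGB2HSV);m=((hsv[...,1]<40)&(hsv[...,2]>165)).astype(np.uint8)
    m=cv2.GaussianBlur(cv2.morphologyEx(m,cv2.MORPH_CLOSE,np.ones((7,7),np.uint8)).astype(np.float32),(5,5),0)
    a=np.linspace(0,2*np.pi,40)
    def model(p):
        k=np.zeros(m.shape,np.uint8)
        for r,z0,z1 in((.026,.0,.008),(.015,.008,p[2])):
            pts=[proj(c,[p[0]+r*np.cos(t),p[1]+r*np.sin(t),zz]) for zz in(z0,z1) for t in a]
            cv2.fillConvexPoly(k,(cv2.convexHull(np.array(pts,np.float32))[:,0]*16).round().astype(np.int32),1,cv2.LINE_8,4)
        return k
    out=[]
    for g in guesses:
        u=proj(c,[*g,.02]).astype(int);w=np.zeros_like(m);cv2.circle(w,tuple(int(i) for i in u),45,1,-1)
        f=lambda p:float((np.abs(cv2.GaussianBlur(model([*p,.044]).astype(np.float32),(5,5),0)-m)*w).sum())
        s=minimize(f,g,method="Nelder-Mead",options=dict(initial_simplex=[g,[g[0]+.008,g[1]],[g[0],g[1]+.008]],xatol=2e-4))
        out.append((s.x.round(4).tolist(),round(s.fun),int((m*w).sum())))
    return out
E
python3 - <<'E'
from h import *
c=cam("wrist",arm.get_obs());im=np.load("pics/w4.npy")
for u,v,z in((454,193,.008),(460,195,.044),(446,309,.008),(451,319,.044),(320,210,.008),(316,214,.044)):print(ray(c,(u/1.5,v/1.5),z).round(4))
for r in find(im,c,[(.565,-.26),(.562,-.375),(.435,-.275)]):print(r)
E
```

```text
[ 0.5691 -0.2604  0.008 ]
[ 0.5684 -0.26    0.044 ]
[ 0.5668 -0.3812  0.008 ]
[ 0.5662 -0.3786  0.044 ]
[ 0.4369 -0.2771  0.008 ]
[ 0.4387 -0.277   0.044 ]
([0.5687, -0.2594], 244, 929)
([0.5652, -0.3782], 285, 1031)
([0.4372, -0.2751], 567, 1400)
```

Emit:
servo_tool(
  moves=[
    {"dx": 0.035, "dy": 0.025, "dz": -0.03, "wx": 0, "wy": 0, "wz": 0, "hand": 0},
    {"dx": 0.07, "dy": 0.0495, "dz": -0.06, "wx": 0, "wy": 0, "wz": 0, "hand": 0},
    {"dx": 0.07, "dy": 0.0495, "dz": -0.12, "wx": 0, "wy": 0, "wz": 0, "hand": 0},
    {"dx": 0.07, "dy": 0.0495, "dz": -0.17, "wx": 0, "wy": 0, "wz": 0, "hand": 0},
    {"dx": 0.07, "dy": 0.0495, "dz": -0.21, "wx": 0, "wy": 0, "wz": 0, "hand": 0},
    {"dx": 0.07, "dy": 0.0495, "dz": -0.218, "wx": 0, "wy": 0, "wz": 0, "hand": 0},
    {"dx": 0.07, "dy": 0.0495, "dz": -0.221, "wx": 0, "wy": 0, "wz": 0, "hand": 0},
    {"dx": 0.07, "dy": 0.0495, "dz": -0.2233, "wx": 0, "wy": 0, "wz": 0, "hand": 0},
    {"dx": 0.07, "dy": 0.0495, "dz": -0.2233, "wx": 0, "wy": 0, "wz": 0, "hand": 0},
    {"dx": 0.07, "dy": 0.0495, "dz": -0.2233, "wx": 0, "wy": 0, "wz": 0, "hand": 0},
  ],
)

```text
clock: 10.58
tool_pos: [0.5685, -0.2603, 0.0566]
ee_rot: [0.707, 0.707, 0.0, 0.0]
contact_force: [-0.3, -0.1, -0.5]
width: 0.0
```

No contact at 50 mm; go down to the 44 level.

Emit:
servo_tool(
  moves=[
    {"dx": 0, "dy": 0, "dz": -0.003, "wx": 0, "wy": 0, "wz": 0, "hand": 0},
    {"dx": 0, "dy": 0, "dz": -0.005, "wx": 0, "wy": 0, "wz": 0, "hand": 0},
    {"dx": 0, "dy": 0, "dz": -0.006, "wx": 0, "wy": 0, "wz": 0, "hand": 0},
    {"dx": 0, "dy": 0, "dz": -0.006, "wx": 0, "wy": 0, "wz": 0, "hand": 0},
    {"dx": 0, "dy": 0, "dz": -0.006, "wx": 0, "wy": 0, "wz": 0, "hand": 0},
  ],
)

```text
clock: 11.2
tool_pos: [0.5685, -0.2603, 0.0519]
ee_rot: [0.707, 0.707, 0.0, 0.0]
contact_force: [-9.6, 6.2, 38.5]
width: -0.0001
```

Emit:
servo_tool(
  moves=[
    {"dx": 0, "dy": 0, "dz": 0.03, "wx": 0, "wy": 0, "wz": 0, "hand": 70},
    {"dx": 0, "dy": 0, "dz": 0.03, "wx": 0, "wy": 0, "wz": 0, "hand": 70},
    {"dx": 0, "dy": 0, "dz": 0.03, "wx": 0, "wy": 0, "wz": 0, "hand": 70},
    {"dx": 0, "dy": 0, "dz": 0.03, "wx": 0, "wy": 0, "wz": 0, "hand": 70},
    {"dx": 0, "dy": 0, "dz": 0.03, "wx": 0, "wy": 0, "wz": 0, "hand": 70},
    {"dx": 0, "dy": 0, "dz": 0, "wx": 0, "wy": 0, "wz": 0, "hand": 70},
    {"dx": 0, "dy": 0, "dz": -0.028, "wx": 0, "wy": 0, "wz": 0, "hand": 70},
    {"dx": 0, "dy": 0, "dz": -0.028, "wx": 0, "wy": 0, "wz": 0, "hand": 0},
    {"dx": 0, "dy": 0, "dz": -0.028, "wx": 0, "wy": 0, "wz": 0, "hand": 0},
    {"dx": 0, "dy": 0, "dz": -0.028, "wx": 0, "wy": 0, "wz": 0, "hand": 0},
    {"dx": 0, "dy": 0, "dz": -0.028, "wx": 0, "wy": 0, "wz": 0, "hand": 0},
    {"dx": 0, "dy": 0, "dz": -0.028, "wx": 0, "wy": 0, "wz": 0, "hand": 0},
    {"dx": 0, "dy": 0, "dz": 0.02, "wx": 0, "wy": 0, "wz": 0, "hand": 0},
  ],
)

```text
clock: 12.82
tool_pos: [0.5669, -0.2596, 0.0683]
ee_rot: [0.707, 0.707, -0.001, -0.002]
contact_force: [0.5, -0.5, -0.5]
width: 0.0282
```

Emit:
servo_tool(
  moves=[
    {"dx": 0, "dy": 0, "dz": 0.05, "wx": 0, "wy": 0, "wz": 0, "hand": 0},
    {"dx": 0, "dy": 0.03, "dz": 0.09, "wx": 0, "wy": 0, "wz": 0, "hand": 0},
    {"dx": -0.01, "dy": 0.08, "dz": 0.1, "wx": 0, "wy": 0, "wz": 0, "hand": 0},
    {"dx": -0.02, "dy": 0.135, "dz": 0.1, "wx": 0, "wy": 0, "wz": 0, "hand": 0},
    {"dx": -0.03, "dy": 0.19, "dz": 0.1, "wx": 0, "wy": 0, "wz": 0, "hand": 0},
    {"dx": -0.037, "dy": 0.245, "dz": 0.1, "wx": 0, "wy": 0, "wz": 0, "hand": 0},
    {"dx": -0.037, "dy": 0.3, "dz": 0.1, "wx": 0, "wy": 0, "wz": 0, "hand": 0},
    {"dx": -0.037, "dy": 0.355, "dz": 0.1, "wx": 0, "wy": 0, "wz": 0, "hand": 0},
    {"dx": -0.037, "dy": 0.41, "dz": 0.1, "wx": 0, "wy": 0, "wz": 0, "hand": 0},
    {"dx": -0.037, "dy": 0.465, "dz": 0.1, "wx": 0, "wy": 0, "wz": 0, "hand": 0},
    {"dx": -0.037, "dy": 0.513, "dz": 0.1, "wx": 0, "wy": 0, "wz": 0, "hand": 0},
    {"dx": -0.037, "dy": 0.513, "dz": 0.1, "wx": 0, "wy": 0, "wz": 0, "hand": 0},
  ],
)

```text
clock: 14.32
tool_pos: [0.5303, 0.2567, 0.1697]
ee_rot: [0.705, 0.709, 0.0, -0.001]
contact_force: [0.0, -1.0, -2.0]
width: 0.0286
```

Run:
```python
from h import *
o=st();snap("wrist","w5");c=cam("wrist",o)
print("rel",np.array(o["tool_pos"])-[.53,.253,.033])
for x,y,z in((.499,.254,.009),(.53,.253,.009),(.569,.2165,.018),(.429,.2195,.018),(.569,.2885,.018)):print(proj(c,[x,y,z]).round(1)*1.5)
```

```text
t 14.32 p [0.5303 0.2567 0.1697] F [ 0. -1. -2.] w 0.0286 R [[-0.005, 1.0, -0.001], [1.0, 0.005, 0.002], [0.002, -0.001, -1.0]]
rel [0.00025706 0.00373639 0.13665877]
[340.8 271.2]
[381.9 272.7]
[433.05 322.65]
[248.1  317.85]
[437.1 227.7]
```

View pics/w5.png

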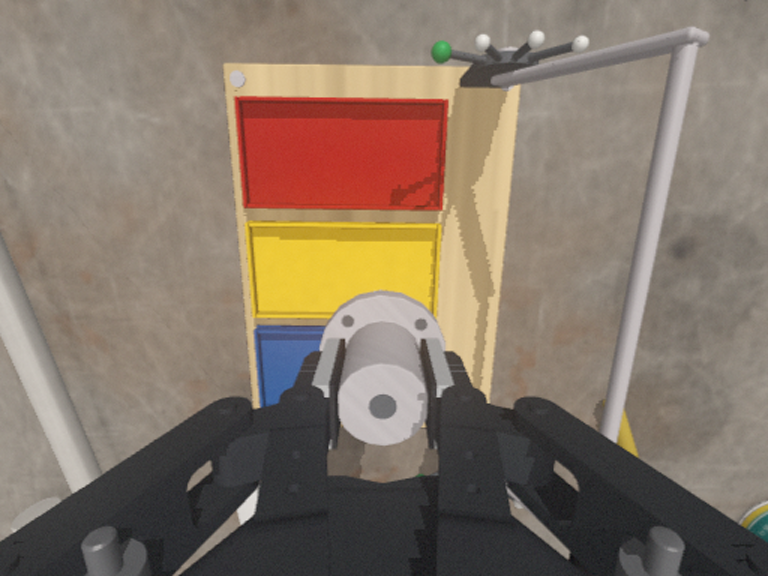

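Emit:
servo_tool(
  moves=[
    {"dx": 0.002, "dy": 0.001, "dz": -0.05, "wx": 0, "wy": 0, "wz": 0, "hand": 0},
    {"dx": 0.002, "dy": 0.001, "dz": -0.1, "wx": 0, "wy": 0, "wz": 0, "hand": 0},
    {"dx": 0.002, "dy": 0.001, "dz": -0.125, "wx": 0, "wy": 0, "wz": 0, "hand": 0},
    {"dx": 0.002, "dy": 0.001, "dz": -0.133, "wx": 0, "wy": 0, "wz": 0, "hand": 0},
    {"dx": 0.002, "dy": 0.001, "dz": -0.136, "wx": 0, "wy": 0, "wz": 0, "hand": 0},
    {"dx": 0.002, "dy": 0.001, "dz": -0.137, "wx": 0, "wy": 0, "wz": 0, "hand": 0},
    {"dx": 0.002, "dy": 0.001, "dz": -0.137, "wx": 0, "wy": 0, "wz": 0, "hand": 0},
  ],
)

```text
clock: 15.25
tool_pos: [0.5336, 0.2539, 0.0337]
ee_rot: [0.707, 0.707, 0.0, 0.0]
contact_force: [-0.6, -0.7, -1.9]
width: 0.0283
```

Emit:
servo_tool(
  moves=[
    {"dx": -0.001, "dy": 0.003, "dz": -0.001, "wx": 0, "wy": 0, "wz": 0, "hand": 0},
    {"dx": -0.001, "dy": 0.003, "dz": -0.002, "wx": 0, "wy": 0, "wz": 0, "hand": 0},
    {"dx": -0.001, "dy": 0.003, "dz": -0.002, "wx": 0, "wy": 0, "wz": 0, "hand": 0},
    {"dx": -0.001, "dy": 0.003, "dz": -0.002, "wx": 0, "wy": 0, "wz": 0, "hand": 60},
    {"dx": -0.001, "dy": 0.003, "dz": -0.002, "wx": 0, "wy": 0, "wz": 0, "hand": 60},
    {"dx": -0.001, "dy": 0.003, "dz": -0.002, "wx": 0, "wy": 0, "wz": 0, "hand": 60},
    {"dx": -0.001, "dy": 0.003, "dz": 0.03, "wx": 0, "wy": 0, "wz": 0, "hand": 60},
    {"dx": -0.001, "dy": 0.003, "dz": 0.08, "wx": 0, "wy": 0, "wz": 0, "hand": 0},
    {"dx": -0.001, "dy": -0.03, "dz": 0.13, "wx": 0, "wy": 0, "wz": 0, "hand": 0},
    {"dx": -0.001, "dy": -0.08, "dz": 0.14, "wx": 0, "wy": 0, "wz": 0, "hand": 0},
    {"dx": -0.01, "dy": -0.14, "dz": 0.15, "wx": 0, "wy": 0, "wz": 0, "hand": 0},
    {"dx": -0.01, "dy": -0.2, "dz": 0.17, "wx": 0, "wy": 0, "wz": 0, "hand": 0},
    {"dx": -0.02, "dy": -0.26, "dz": 0.19, "wx": 0, "wy": 0, "wz": 0, "hand": 0},
    {"dx": -0.02, "dy": -0.32, "dz": 0.21, "wx": 0, "wy": 0, "wz": 0, "hand": 0},
    {"dx": -0.03, "dy": -0.38, "dz": 0.23, "wx": 0, "wy": 0, "wz": 0, "hand": 0},
    {"dx": -0.03, "dy": -0.44, "dz": 0.245, "wx": 0, "wy": 0, "wz": 0, "hand": 0},
    {"dx": -0.033, "dy": -0.5, "dz": 0.245, "wx": 0, "wy": 0, "wz": 0, "hand": 0},
    {"dx": -0.033, "dy": -0.563, "dz": 0.245, "wx": 0, "wy": 0, "wz": 0, "hand": 0},
    {"dx": -0.033, "dy": -0.563, "dz": 0.245, "wx": 0, "wy": 0, "wz": 0, "hand": 0},
    {"dx": -0.033, "dy": -0.563, "dz": 0.245, "wx": 0, "wy": 0, "wz": 0, "hand": 0},
  ],
)

```text
clock: 17.75
tool_pos: [0.5003, -0.3089, 0.2778]
ee_rot: [0.707, 0.707, 0.0, -0.0]
contact_force: [-0.4, 0.8, 0.3]
width: 0.0
```

Run:
```python
from h import *
o=st();a=snap("wrist","w6",1);c=cam("wrist",o);b=snap("top","t2",1)
for r in find(a,c,[(.5655,-.379),(.4375,-.2765)]):print(r)
cv2.imwrite("pics/c6.png",np.hstack([cv2.resize(a,(440,330)),cv2.resize(b[150:250,120:220],(330,330))])[:,:,::-1])
```

```text
t 17.75 p [ 0.5003 -0.3089  0.2778] F [-0.4  0.8  0.3] w 0.0 R [[0.0, 1.0, -0.0], [1.0, -0.0, 0.001], [0.001, -0.0, -1.0]]
([0.5648, -0.3792], 288, 1044)
([0.4373, -0.2767], 482, 1308)
```

View pics/c6.png

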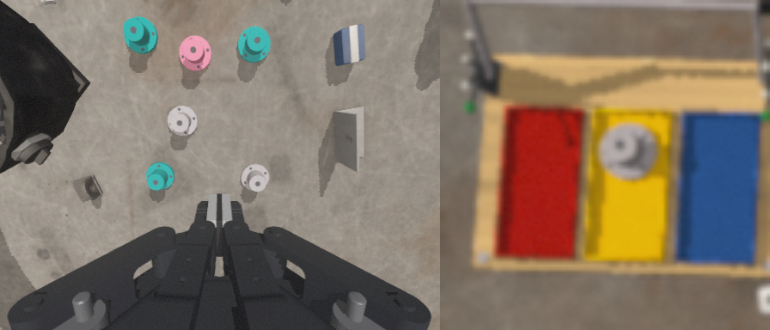

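Emit:
servo_tool(
  moves=[
    {"dx": 0.035, "dy": -0.035, "dz": -0.03, "wx": 0, "wy": 0, "wz": 0, "hand": 0},
    {"dx": 0.065, "dy": -0.07, "dz": -0.06, "wx": 0, "wy": 0, "wz": 0, "hand": 0},
    {"dx": 0.065, "dy": -0.07, "dz": -0.12, "wx": 0, "wy": 0, "wz": 0, "hand": 0},
    {"dx": 0.065, "dy": -0.07, "dz": -0.17, "wx": 0, "wy": 0, "wz": 0, "hand": 0},
    {"dx": 0.065, "dy": -0.07, "dz": -0.208, "wx": 0, "wy": 0, "wz": 0, "hand": 0},
    {"dx": 0.065, "dy": -0.07, "dz": -0.216, "wx": 0, "wy": 0, "wz": 0, "hand": 0},
    {"dx": 0.065, "dy": -0.07, "dz": -0.219, "wx": 0, "wy": 0, "wz": 0, "hand": 0},
    {"dx": 0.065, "dy": -0.07, "dz": -0.221, "wx": 0, "wy": 0, "wz": 0, "hand": 0},
    {"dx": 0.065, "dy": -0.07, "dz": -0.221, "wx": 0, "wy": 0, "wz": 0, "hand": 0},
    {"dx": 0.065, "dy": -0.07, "dz": -0.221, "wx": 0, "wy": 0, "wz": 0, "hand": 0},
  ],
)

```text
clock: 19.1
tool_pos: [0.5655, -0.3794, 0.0576]
ee_rot: [0.707, 0.707, 0.0, 0.0]
contact_force: [0.5, -0.3, -0.9]
width: -0.0
```

Emit:
servo_tool(
  moves=[
    {"dx": 0, "dy": 0, "dz": -0.001, "wx": 0, "wy": 0, "wz": 0, "hand": 0},
    {"dx": 0, "dy": 0, "dz": -0.0015, "wx": 0, "wy": 0, "wz": 0, "hand": 0},
    {"dx": 0, "dy": 0, "dz": -0.0015, "wx": 0, "wy": 0, "wz": 0, "hand": 0},
  ],
)

```text
clock: 19.48
tool_pos: [0.5653, -0.3792, 0.0554]
ee_rot: [0.707, 0.707, -0.0, -0.0]
contact_force: [-0.5, -0.7, -0.6]
width: -0.0002
```

Emit:
servo_tool(
  moves=[
    {"dx": 0, "dy": 0, "dz": -0.002, "wx": 0, "wy": 0, "wz": 0, "hand": 0},
    {"dx": 0, "dy": 0, "dz": -0.004, "wx": 0, "wy": 0, "wz": 0, "hand": 0},
    {"dx": 0, "dy": 0, "dz": -0.005, "wx": 0, "wy": 0, "wz": 0, "hand": 0},
    {"dx": 0, "dy": 0, "dz": -0.005, "wx": 0, "wy": 0, "wz": 0, "hand": 0},
    {"dx": 0, "dy": 0, "dz": -0.005, "wx": 0, "wy": 0, "wz": 0, "hand": 0},
  ],
)

```text
clock: 20.1
tool_pos: [0.5653, -0.3793, 0.0505]
ee_rot: [0.707, 0.707, -0.0, 0.0]
contact_force: [0.5, 0.2, -0.3]
width: 0.0001
```

No contact at 44 (0.0505 is below 0.0519). On to the 38 level.

Emit:
servo_tool(
  moves=[
    {"dx": 0, "dy": 0, "dz": -0.002, "wx": 0, "wy": 0, "wz": 0, "hand": 0},
    {"dx": 0, "dy": 0, "dz": -0.004, "wx": 0, "wy": 0, "wz": 0, "hand": 0},
    {"dx": 0, "dy": 0, "dz": -0.005, "wx": 0, "wy": 0, "wz": 0, "hand": 0},
    {"dx": 0, "dy": 0, "dz": -0.006, "wx": 0, "wy": 0, "wz": 0, "hand": 0},
    {"dx": 0, "dy": 0, "dz": -0.006, "wx": 0, "wy": 0, "wz": 0, "hand": 0},
    {"dx": 0, "dy": 0, "dz": -0.006, "wx": 0, "wy": 0, "wz": 0, "hand": 0},
  ],
)

```text
clock: 20.85
tool_pos: [0.5654, -0.3793, 0.046]
ee_rot: [0.707, 0.707, 0.0, 0.0]
contact_force: [-8.1, 6.5, 26.1]
width: -0.0001
```

Emit:
servo_tool(
  moves=[
    {"dx": 0, "dy": 0, "dz": 0.03, "wx": 0, "wy": 0, "wz": 0, "hand": 70},
    {"dx": 0, "dy": 0, "dz": 0.03, "wx": 0, "wy": 0, "wz": 0, "hand": 70},
    {"dx": 0, "dy": 0, "dz": 0.03, "wx": 0, "wy": 0, "wz": 0, "hand": 70},
    {"dx": 0, "dy": 0, "dz": 0.03, "wx": 0, "wy": 0, "wz": 0, "hand": 70},
    {"dx": 0, "dy": 0, "dz": 0.03, "wx": 0, "wy": 0, "wz": 0, "hand": 70},
    {"dx": 0, "dy": 0, "dz": 0, "wx": 0, "wy": 0, "wz": 0, "hand": 70},
    {"dx": 0, "dy": 0, "dz": -0.0225, "wx": 0, "wy": 0, "wz": 0, "hand": 70},
    {"dx": 0, "dy": 0, "dz": -0.0225, "wx": 0, "wy": 0, "wz": 0, "hand": 0},
    {"dx": 0, "dy": 0, "dz": -0.0225, "wx": 0, "wy": 0, "wz": 0, "hand": 0},
    {"dx": 0, "dy": 0, "dz": -0.0225, "wx": 0, "wy": 0, "wz": 0, "hand": 0},
    {"dx": 0, "dy": 0, "dz": -0.0225, "wx": 0, "wy": 0, "wz": 0, "hand": 0},
    {"dx": 0, "dy": 0, "dz": -0.0225, "wx": 0, "wy": 0, "wz": 0, "hand": 0},
    {"dx": 0, "dy": 0, "dz": 0.02, "wx": 0, "wy": 0, "wz": 0, "hand": 0},
  ],
)

```text
clock: 22.48
tool_pos: [0.564, -0.3783, 0.0625]
ee_rot: [0.707, 0.707, -0.0, -0.002]
contact_force: [0.7, -0.1, -1.0]
width: 0.0277
```

Emit:
servo_tool(
  moves=[
    {"dx": 0, "dy": 0, "dz": 0.05, "wx": 0, "wy": 0, "wz": 0, "hand": 0},
    {"dx": 0, "dy": 0.03, "dz": 0.09, "wx": 0, "wy": 0, "wz": 0, "hand": 0},
    {"dx": -0.01, "dy": 0.08, "dz": 0.1, "wx": 0, "wy": 0, "wz": 0, "hand": 0},
    {"dx": -0.02, "dy": 0.135, "dz": 0.1, "wx": 0, "wy": 0, "wz": 0, "hand": 0},
    {"dx": -0.03, "dy": 0.19, "dz": 0.1, "wx": 0, "wy": 0, "wz": 0, "hand": 0},
    {"dx": -0.04, "dy": 0.245, "dz": 0.1, "wx": 0, "wy": 0, "wz": 0, "hand": 0},
    {"dx": -0.04, "dy": 0.3, "dz": 0.1, "wx": 0, "wy": 0, "wz": 0, "hand": 0},
    {"dx": -0.04, "dy": 0.355, "dz": 0.1, "wx": 0, "wy": 0, "wz": 0, "hand": 0},
    {"dx": -0.04, "dy": 0.41, "dz": 0.1, "wx": 0, "wy": 0, "wz": 0, "hand": 0},
    {"dx": -0.04, "dy": 0.465, "dz": 0.1, "wx": 0, "wy": 0, "wz": 0, "hand": 0},
    {"dx": -0.04, "dy": 0.52, "dz": 0.1, "wx": 0, "wy": 0, "wz": 0, "hand": 0},
    {"dx": -0.04, "dy": 0.554, "dz": 0.1, "wx": 0, "wy": 0, "wz": 0, "hand": 0},
    {"dx": -0.04, "dy": 0.554, "dz": 0.1, "wx": 0, "wy": 0, "wz": 0, "hand": 0},
    {"dx": -0.04, "dy": 0.554, "dz": 0.1, "wx": 0, "wy": 0, "wz": 0, "hand": 0},
  ],
)

```text
clock: 24.22
tool_pos: [0.5254, 0.1739, 0.1645]
ee_rot: [0.707, 0.707, -0.0, 0.0]
contact_force: [-0.6, -1.0, -1.7]
width: 0.0281
```

Emit:
servo_tool(
  moves=[
    {"dx": 0, "dy": 0.001, "dz": -0.05, "wx": 0, "wy": 0, "wz": 0, "hand": 0},
    {"dx": 0, "dy": 0.001, "dz": -0.1, "wx": 0, "wy": 0, "wz": 0, "hand": 0},
    {"dx": 0, "dy": 0.001, "dz": -0.12, "wx": 0, "wy": 0, "wz": 0, "hand": 0},
    {"dx": 0, "dy": 0.001, "dz": -0.129, "wx": 0, "wy": 0, "wz": 0, "hand": 0},
    {"dx": 0, "dy": 0.001, "dz": -0.132, "wx": 0, "wy": 0, "wz": 0, "hand": 0},
    {"dx": 0, "dy": 0.001, "dz": -0.133, "wx": 0, "wy": 0, "wz": 0, "hand": 0},
    {"dx": 0, "dy": 0.001, "dz": -0.133, "wx": 0, "wy": 0, "wz": 0, "hand": 0},
  ],
)

```text
clock: 25.1
tool_pos: [0.5256, 0.1758, 0.0321]
ee_rot: [0.707, 0.707, 0.0, 0.0]
contact_force: [0.3, 0.1, -2.3]
width: 0.0283
```

Emit:
servo_tool(
  moves=[
    {"dx": 0, "dy": 0, "dz": -0.0005, "wx": 0, "wy": 0, "wz": 0, "hand": 0},
    {"dx": 0, "dy": 0, "dz": -0.0005, "wx": 0, "wy": 0, "wz": 0, "hand": 60},
    {"dx": 0, "dy": 0, "dz": -0.0005, "wx": 0, "wy": 0, "wz": 0, "hand": 60},
    {"dx": 0, "dy": 0, "dz": -0.0005, "wx": 0, "wy": 0, "wz": 0, "hand": 60},
    {"dx": 0, "dy": 0, "dz": 0.03, "wx": 0, "wy": 0, "wz": 0, "hand": 60},
    {"dx": 0, "dy": 0, "dz": 0.08, "wx": 0, "wy": 0, "wz": 0, "hand": 0},
    {"dx": 0, "dy": -0.03, "dz": 0.13, "wx": 0, "wy": 0, "wz": 0, "hand": 0},
    {"dx": 0, "dy": -0.08, "dz": 0.14, "wx": 0, "wy": 0, "wz": 0, "hand": 0},
    {"dx": -0.01, "dy": -0.14, "dz": 0.15, "wx": 0, "wy": 0, "wz": 0, "hand": 0},
    {"dx": -0.01, "dy": -0.2, "dz": 0.17, "wx": 0, "wy": 0, "wz": 0, "hand": 0},
    {"dx": -0.02, "dy": -0.26, "dz": 0.19, "wx": 0, "wy": 0, "wz": 0, "hand": 0},
    {"dx": -0.02, "dy": -0.32, "dz": 0.21, "wx": 0, "wy": 0, "wz": 0, "hand": 0},
    {"dx": -0.025, "dy": -0.38, "dz": 0.23, "wx": 0, "wy": 0, "wz": 0, "hand": 0},
    {"dx": -0.025, "dy": -0.44, "dz": 0.245, "wx": 0, "wy": 0, "wz": 0, "hand": 0},
    {"dx": -0.025, "dy": -0.485, "dz": 0.245, "wx": 0, "wy": 0, "wz": 0, "hand": 0},
    {"dx": -0.025, "dy": -0.485, "dz": 0.245, "wx": 0, "wy": 0, "wz": 0, "hand": 0},
    {"dx": -0.025, "dy": -0.485, "dz": 0.245, "wx": 0, "wy": 0, "wz": 0, "hand": 0},
  ],
)

```text
clock: 27.22
tool_pos: [0.5004, -0.3086, 0.2763]
ee_rot: [0.707, 0.707, 0.0, -0.0]
contact_force: [0.1, 0.4, 0.8]
width: 0.0
```

Run:
```python
from h import *
o=st();a=snap("wrist","w7",1);c=cam("wrist",o);b=snap("top","t3",1)
for r in find(a,c,[(.4375,-.2765)]):print(r)
cv2.imwrite("pics/c7.png",np.hstack([cv2.resize(a,(440,330)),cv2.resize(b[150:250,120:220],(330,330))])[:,:,::-1])
```

```text
t 27.23 p [ 0.5004 -0.3086  0.2763] F [0.1 0.4 0.8] w 0.0 R [[-0.0, 1.0, -0.0], [1.0, 0.0, 0.001], [0.001, -0.0, -1.0]]
([0.4374, -0.2763], 465, 1328)
```

View pics/c7.png

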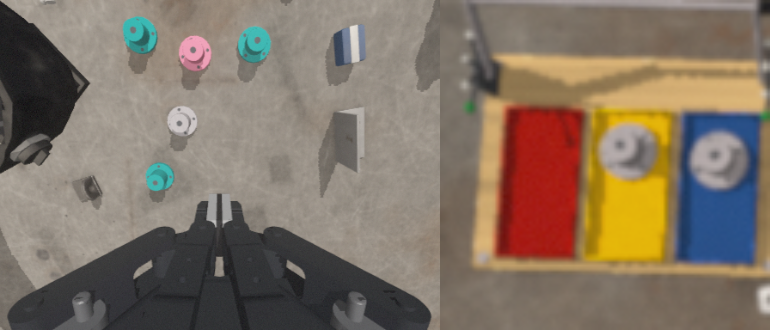

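Emit:
servo_tool(
  moves=[
    {"dx": -0.035, "dy": 0.016, "dz": -0.03, "wx": 0, "wy": 0, "wz": 0, "hand": 0},
    {"dx": -0.063, "dy": 0.032, "dz": -0.06, "wx": 0, "wy": 0, "wz": 0, "hand": 0},
    {"dx": -0.063, "dy": 0.032, "dz": -0.12, "wx": 0, "wy": 0, "wz": 0, "hand": 0},
    {"dx": -0.063, "dy": 0.032, "dz": -0.17, "wx": 0, "wy": 0, "wz": 0, "hand": 0},
    {"dx": -0.063, "dy": 0.032, "dz": -0.207, "wx": 0, "wy": 0, "wz": 0, "hand": 0},
    {"dx": -0.063, "dy": 0.032, "dz": -0.215, "wx": 0, "wy": 0, "wz": 0, "hand": 0},
    {"dx": -0.063, "dy": 0.032, "dz": -0.218, "wx": 0, "wy": 0, "wz": 0, "hand": 0},
    {"dx": -0.063, "dy": 0.032, "dz": -0.2205, "wx": 0, "wy": 0, "wz": 0, "hand": 0},
    {"dx": -0.063, "dy": 0.032, "dz": -0.2205, "wx": 0, "wy": 0, "wz": 0, "hand": 0},
    {"dx": -0.063, "dy": 0.032, "dz": -0.2205, "wx": 0, "wy": 0, "wz": 0, "hand": 0},
  ],
)

```text
clock: 28.58
tool_pos: [0.4375, -0.2773, 0.0565]
ee_rot: [0.707, 0.707, 0.0, 0.0]
contact_force: [0.1, 0.3, 0.3]
width: 0.0003
```

Emit:
servo_tool(
  moves=[
    {"dx": 0, "dy": 0, "dz": -0.003, "wx": 0, "wy": 0, "wz": 0, "hand": 0},
    {"dx": 0, "dy": 0, "dz": -0.005, "wx": 0, "wy": 0, "wz": 0, "hand": 0},
    {"dx": 0, "dy": 0, "dz": -0.006, "wx": 0, "wy": 0, "wz": 0, "hand": 0},
    {"dx": 0, "dy": 0, "dz": -0.006, "wx": 0, "wy": 0, "wz": 0, "hand": 0},
    {"dx": 0, "dy": 0, "dz": -0.006, "wx": 0, "wy": 0, "wz": 0, "hand": 0},
  ],
)

```text
clock: 29.2
tool_pos: [0.4373, -0.2772, 0.05]
ee_rot: [0.707, 0.707, -0.0, -0.0]
contact_force: [-0.2, -0.0, -0.2]
width: 0.0001
```

Emit:
servo_tool(
  moves=[
    {"dx": 0, "dy": 0, "dz": -0.002, "wx": 0, "wy": 0, "wz": 0, "hand": 0},
    {"dx": 0, "dy": 0, "dz": -0.004, "wx": 0, "wy": 0, "wz": 0, "hand": 0},
    {"dx": 0, "dy": 0, "dz": -0.005, "wx": 0, "wy": 0, "wz": 0, "hand": 0},
    {"dx": 0, "dy": 0, "dz": -0.0055, "wx": 0, "wy": 0, "wz": 0, "hand": 0},
    {"dx": 0, "dy": 0, "dz": -0.0055, "wx": 0, "wy": 0, "wz": 0, "hand": 0},
    {"dx": 0, "dy": 0, "dz": -0.0055, "wx": 0, "wy": 0, "wz": 0, "hand": 0},
  ],
)

```text
clock: 29.95
tool_pos: [0.4374, -0.2773, 0.0459]
ee_rot: [0.707, 0.707, 0.0, 0.0]
contact_force: [-6.9, 5.6, 40.7]
width: 0.0001
```

Emit:
servo_tool(
  moves=[
    {"dx": 0, "dy": 0, "dz": 0.03, "wx": 0, "wy": 0, "wz": 0, "hand": 70},
    {"dx": 0, "dy": 0, "dz": 0.03, "wx": 0, "wy": 0, "wz": 0, "hand": 70},
    {"dx": 0, "dy": 0, "dz": 0.03, "wx": 0, "wy": 0, "wz": 0, "hand": 70},
    {"dx": 0, "dy": 0, "dz": 0.03, "wx": 0, "wy": 0, "wz": 0, "hand": 70},
    {"dx": 0, "dy": 0, "dz": 0.03, "wx": 0, "wy": 0, "wz": 0, "hand": 70},
    {"dx": 0, "dy": 0, "dz": 0, "wx": 0, "wy": 0, "wz": 0, "hand": 70},
    {"dx": 0, "dy": 0, "dz": -0.022, "wx": 0, "wy": 0, "wz": 0, "hand": 70},
    {"dx": 0, "dy": 0, "dz": -0.022, "wx": 0, "wy": 0, "wz": 0, "hand": 0},
    {"dx": 0, "dy": 0, "dz": -0.022, "wx": 0, "wy": 0, "wz": 0, "hand": 0},
    {"dx": 0, "dy": 0, "dz": -0.022, "wx": 0, "wy": 0, "wz": 0, "hand": 0},
    {"dx": 0, "dy": 0, "dz": -0.022, "wx": 0, "wy": 0, "wz": 0, "hand": 0},
    {"dx": 0, "dy": 0, "dz": -0.022, "wx": 0, "wy": 0, "wz": 0, "hand": 0},
    {"dx": 0, "dy": 0, "dz": 0.02, "wx": 0, "wy": 0, "wz": 0, "hand": 0},
  ],
)

```text
clock: 31.58
tool_pos: [0.4364, -0.2767, 0.0635]
ee_rot: [0.707, 0.707, -0.0, -0.002]
contact_force: [0.3, -0.2, -2.1]
width: 0.0279
```

Emit:
servo_tool(
  moves=[
    {"dx": 0, "dy": 0, "dz": 0.05, "wx": 0, "wy": 0, "wz": 0, "hand": 0},
    {"dx": 0, "dy": 0.03, "dz": 0.09, "wx": 0, "wy": 0, "wz": 0, "hand": 0},
    {"dx": 0.01, "dy": 0.08, "dz": 0.1, "wx": 0, "wy": 0, "wz": 0, "hand": 0},
    {"dx": 0.02, "dy": 0.135, "dz": 0.1, "wx": 0, "wy": 0, "wz": 0, "hand": 0},
    {"dx": 0.029, "dy": 0.19, "dz": 0.1, "wx": 0, "wy": 0, "wz": 0, "hand": 0},
    {"dx": 0.029, "dy": 0.245, "dz": 0.1, "wx": 0, "wy": 0, "wz": 0, "hand": 0},
    {"dx": 0.029, "dy": 0.3, "dz": 0.1, "wx": 0, "wy": 0, "wz": 0, "hand": 0},
    {"dx": 0.029, "dy": 0.355, "dz": 0.1, "wx": 0, "wy": 0, "wz": 0, "hand": 0},
    {"dx": 0.029, "dy": 0.41, "dz": 0.1, "wx": 0, "wy": 0, "wz": 0, "hand": 0},
    {"dx": 0.029, "dy": 0.453, "dz": 0.1, "wx": 0, "wy": 0, "wz": 0, "hand": 0},
    {"dx": 0.029, "dy": 0.453, "dz": 0.1, "wx": 0, "wy": 0, "wz": 0, "hand": 0},
    {"dx": 0.029, "dy": 0.453, "dz": 0.1, "wx": 0, "wy": 0, "wz": 0, "hand": 0},
    {"dx": 0.029, "dy": 0.453, "dz": 0.1, "wx": 0, "wy": 0, "wz": 0, "hand": 0},
  ],
)

```text
clock: 33.2
tool_pos: [0.4665, 0.1748, 0.1646]
ee_rot: [0.708, 0.707, -0.0, 0.0]
contact_force: [-0.0, -0.7, -2.4]
width: 0.0281
```

Run:
```python
from h import *
o=st();a=snap("wrist","w8");c=cam("wrist",o)
for x,y,z in((.5025,.1755,.009),(.4325,.1395,.018),(.4325,.2115,.018),(.5725,.2115,.018),(.525,.1755,.047)):print(proj(c,[x,y,z]).round(1)*1.5)
```

```text
t 33.2 p [0.4665 0.1748 0.1646] F [-0.  -0.7 -2.4] w 0.0281 R [[0.002, 1.0, -0.0], [1.0, -0.002, -0.0], [-0.0, -0.0, -1.0]]
[430.95 268.2 ]
[336.45 318.3 ]
[333.   220.95]
[535.2  220.65]
[472.2 282.3]
```

View pics/w8.png

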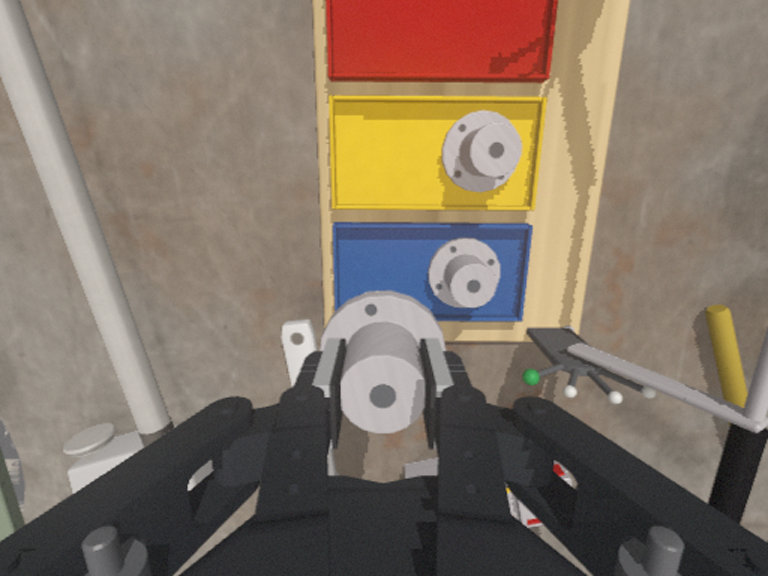

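Emit:
servo_tool(
  moves=[
    {"dx": 0, "dy": -0.001, "dz": -0.05, "wx": 0, "wy": 0, "wz": 0, "hand": 0},
    {"dx": 0, "dy": -0.001, "dz": -0.1, "wx": 0, "wy": 0, "wz": 0, "hand": 0},
    {"dx": 0, "dy": -0.001, "dz": -0.12, "wx": 0, "wy": 0, "wz": 0, "hand": 0},
    {"dx": 0, "dy": -0.001, "dz": -0.128, "wx": 0, "wy": 0, "wz": 0, "hand": 0},
    {"dx": 0, "dy": -0.001, "dz": -0.131, "wx": 0, "wy": 0, "wz": 0, "hand": 0},
    {"dx": 0, "dy": -0.001, "dz": -0.1325, "wx": 0, "wy": 0, "wz": 0, "hand": 0},
    {"dx": 0, "dy": -0.001, "dz": -0.1325, "wx": 0, "wy": 0, "wz": 0, "hand": 0},
  ],
)

```text
clock: 34.12
tool_pos: [0.4665, 0.1749, 0.0325]
ee_rot: [0.707, 0.707, 0.0, 0.0]
contact_force: [-0.1, 0.2, -2.5]
width: 0.0281
```

Emit:
servo_tool(
  moves=[
    {"dx": 0, "dy": 0, "dz": -0.001, "wx": 0, "wy": 0, "wz": 0, "hand": 0},
    {"dx": 0, "dy": 0, "dz": -0.001, "wx": 0, "wy": 0, "wz": 0, "hand": 45},
    {"dx": 0, "dy": 0, "dz": -0.001, "wx": 0, "wy": 0, "wz": 0, "hand": 45},
    {"dx": 0, "dy": 0, "dz": -0.001, "wx": 0, "wy": 0, "wz": 0, "hand": 45},
    {"dx": 0, "dy": 0, "dz": 0.03, "wx": 0, "wy": 0, "wz": 0, "hand": 45},
    {"dx": 0, "dy": 0, "dz": 0.09, "wx": 0, "wy": 0, "wz": 0, "hand": 45},
    {"dx": 0, "dy": 0, "dz": 0.15, "wx": 0, "wy": 0, "wz": 0, "hand": 45},
    {"dx": 0.04, "dy": -0.02, "dz": 0.19, "wx": 0, "wy": 0, "wz": 0, "hand": 45},
    {"dx": 0.09, "dy": -0.045, "dz": 0.19, "wx": 0, "wy": 0, "wz": 0, "hand": 50},
    {"dx": 0.14, "dy": -0.07, "dz": 0.19, "wx": 0, "wy": 0, "wz": 0, "hand": 50},
    {"dx": 0.175, "dy": -0.087, "dz": 0.19, "wx": 0, "wy": 0, "wz": 0, "hand": 50},
    {"dx": 0.175, "dy": -0.087, "dz": 0.19, "wx": 0, "wy": 0, "wz": 0, "hand": 50},
    {"dx": 0.175, "dy": -0.087, "dz": 0.19, "wx": 0, "wy": 0, "wz": 0, "hand": 50},
  ],
)

```text
clock: 35.75
tool_pos: [0.6408, 0.0882, 0.2218]
ee_rot: [0.707, 0.707, -0.0, -0.0]
contact_force: [-0.5, 1.2, -0.1]
width: 0.0429
```

Run:
```python
from h import *
o=st();a=snap("wrist","w9",1);c=cam("wrist",o);b=snap("top","t4",1)
for x,y,z in((.6418,.054,.1337),(.643,.13,.1337)):print(proj(c,[x,y,z]).round(1)*440/512)
cv2.imwrite("pics/c9.png",np.hstack([cv2.resize(a,(440,330)),cv2.resize(b[150:250,120:220],(330,330))])[:,:,::-1])
```

```text
t 35.75 p [0.6408 0.0882 0.2218] F [-0.5  1.2 -0.1] w 0.0429 R [[-0.0, 1.0, -0.001], [1.0, 0.0, 0.0], [0.0, -0.001, -1.0]]
[219.828125 201.4375  ]
[221.203125  129.1640625]
```

View pics/c9.png

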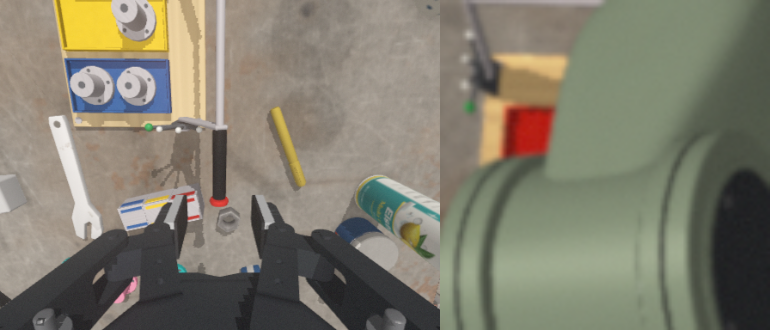

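Emit:
servo_tool(
  moves=[
    {"dx": 0.001, "dy": 0, "dz": -0.05, "wx": 0, "wy": 0, "wz": 0, "hand": 50},
    {"dx": 0.001, "dy": 0, "dz": -0.085, "wx": 0, "wy": 0, "wz": 0, "hand": 50},
    {"dx": 0.001, "dy": 0, "dz": -0.102, "wx": 0, "wy": 0, "wz": 0, "hand": 50},
    {"dx": 0.001, "dy": 0, "dz": -0.102, "wx": 0, "wy": 0, "wz": 0, "hand": 0},
    {"dx": 0.001, "dy": 0, "dz": -0.102, "wx": 0, "wy": 0, "wz": 0, "hand": 0},
    {"dx": 0.001, "dy": 0, "dz": -0.102, "wx": 0, "wy": 0, "wz": 0, "hand": 0},
    {"dx": 0.001, "dy": 0, "dz": -0.102, "wx": 0, "wy": 0, "wz": 0, "hand": 0},
    {"dx": 0.001, "dy": 0, "dz": -0.102, "wx": 0, "wy": 0, "wz": 0, "hand": 0},
  ],
)

```text
clock: 36.85
tool_pos: [0.641, 0.0879, 0.1212]
ee_rot: [0.707, 0.707, -0.001, -0.001]
contact_force: [-14.4, -0.2, 3.6]
width: 0.0121
```

Emit:
servo_tool(
  moves=[
    {"dx": -0.0073, "dy": 0, "dz": 0.004, "wx": 0, "wy": 0, "wz": 0, "hand": 0},
    {"dx": -0.0146, "dy": 0, "dz": 0.0069, "wx": 0, "wy": 0, "wz": 0, "hand": 0},
    {"dx": -0.0298, "dy": 0.0005, "dz": 0.0109, "wx": 0, "wy": 0, "wz": 0, "hand": 0},
    {"dx": -0.0454, "dy": 0.001, "dz": 0.0123, "wx": 0, "wy": 0, "wz": 0, "hand": 0},
    {"dx": -0.061, "dy": 0.001, "dz": 0.0109, "wx": 0, "wy": 0, "wz": 0, "hand": 0},
    {"dx": -0.0762, "dy": 0.0015, "dz": 0.0069, "wx": 0, "wy": 0, "wz": 0, "hand": 0},
    {"dx": -0.0904, "dy": 0.002, "dz": 0.0002, "wx": 0, "wy": 0, "wz": 0, "hand": 0},
    {"dx": -0.1033, "dy": 0.002, "dz": -0.0088, "wx": 0, "wy": 0, "wz": 0, "hand": 0},
    {"dx": -0.1143, "dy": 0.002, "dz": -0.0199, "wx": 0, "wy": 0, "wz": 0, "hand": 0},
    {"dx": -0.12, "dy": 0.002, "dz": -0.0274, "wx": 0, "wy": 0, "wz": 0, "hand": 0},
    {"dx": -0.1234, "dy": 0.002, "dz": -0.0327, "wx": 0, "wy": 0, "wz": 0, "hand": 0},
    {"dx": -0.1234, "dy": 0.002, "dz": -0.0327, "wx": 0, "wy": 0, "wz": 0, "hand": 0},
    {"dx": -0.1234, "dy": 0.002, "dz": -0.0327, "wx": 0, "wy": 0, "wz": 0, "hand": 0},
  ],
)

```text
clock: 38.48
tool_pos: [0.5197, 0.0892, 0.0882]
ee_rot: [0.707, 0.707, 0.001, 0.001]
contact_force: [2.7, -4.5, -1.1]
width: 0.0118
```

Emit:
servo_tool(
  moves=[
    {"dx": 0, "dy": 0, "dz": 0, "wx": 0, "wy": 0, "wz": 0, "hand": 40},
    {"dx": 0, "dy": 0, "dz": 0, "wx": 0, "wy": 0, "wz": 0, "hand": 40},
    {"dx": 0, "dy": 0, "dz": 0, "wx": 0, "wy": 0, "wz": 0, "hand": 40},
    {"dx": 0, "dy": 0, "dz": 0.04, "wx": 0, "wy": 0, "wz": 0, "hand": 40},
    {"dx": 0, "dy": 0, "dz": 0.1, "wx": 0, "wy": 0, "wz": 0, "hand": 40},
    {"dx": 0, "dy": 0, "dz": 0.16, "wx": 0, "wy": 0, "wz": 0, "hand": 50},
    {"dx": 0, "dy": 0, "dz": 0.16, "wx": 0, "wy": 0, "wz": 0, "hand": 60},
    {"dx": 0, "dy": 0, "dz": 0.16, "wx": 0, "wy": 0, "wz": 0, "hand": 60},
    {"dx": 0, "dy": 0, "dz": 0.16, "wx": 0, "wy": 0, "wz": 0, "hand": 60},
  ],
)

```text
clock: 39.6
tool_pos: [0.5185, 0.0897, 0.2463]
ee_rot: [0.707, 0.707, -0.001, -0.001]
contact_force: [0.6, 0.7, 0.1]
width: 0.0513
```

Run:
```python
from h import *
o=st();a=snap("wrist","w10",1.5);c=cam("wrist",o);snap("side","s10",1)
for t in(26,28,30,32,34):
    r=np.radians(t);h=[.5964-.09*np.cos(r),.056+.09*np.sin(r)];print(t,*[(proj(c,[h[0]+.021*(y-.125)*1,y,h[1]])*1.5).round(1) for y in(.055,.13)])
print("marks",[(proj(c,[.5964-.0448*np.cos(k),.1247,.056+.0448*np.sin(k)])*1.5).round(1).tolist() for k in np.radians([30,60,90,120])])
```

```text
t 39.6 p [0.5185 0.0897 0.2463] F [0.6 0.7 0.1] w 0.0513 R [[-0.0, 1.0, -0.002], [1.0, 0.0, -0.0], [-0.0, -0.002, -1.0]]
26 [376.6 315.5] [378.4 215. ]
28 [378.4 316.8] [380.4 215.5]
30 [380.4 318.2] [382.6 215.9]
32 [382.6 319.5] [384.9 216.4]
34 [385.  320.8] [387.5 216.9]
marks [[435.1, 219.6], [461.2, 222.5], [495.3, 223.7], [524.8, 222.5]]
```

View pics/w10.png

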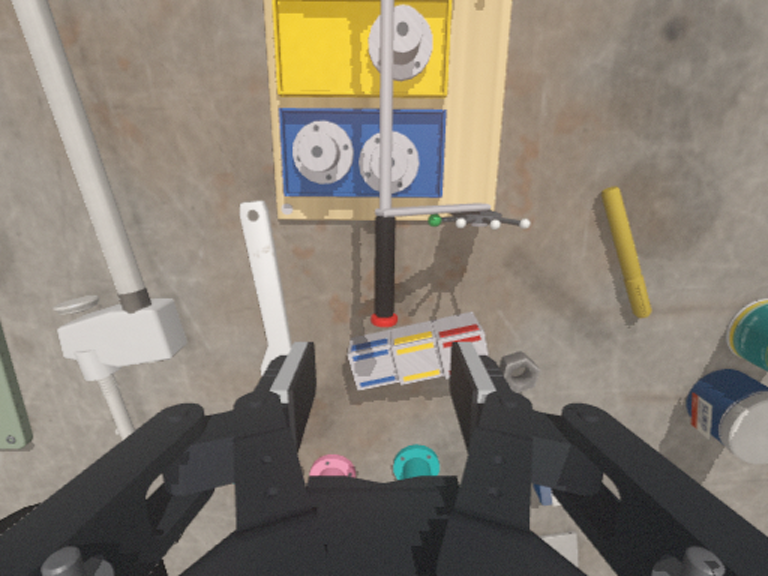

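Run:
```python
from h import *
from scipy.optimize import least_squares
a=np.load("pics/w10.npy");c=cam("wrist",arm.get_obs())
def cen(row,im,l,r,f):
    k=np.where(f(im[row,l:r].astype(int)))[0]+l;return k.mean(),len(k)
dark=lambda p:p.max(-1)<60
H=[(cen(v,a,240,275,dark),v) for v in range(155,205,6)];print(H)
def col(v,t):
    r=np.radians(t);h=[.5964-.09*np.cos(r),.056+.09*np.sin(r)]
    p,q=[proj(c,[h[0]+.021*(y-.125),y,h[1]]) for y in(.055,.13)];return p[0]+(q[0]-p[0])*(v-p[1])/(q[1]-p[1])
print([round(float(least_squares(lambda t:col(v,t[0])-u[0],[30]).x[0]),2) for u,v in H])
S=cam("side");s=np.load("pics/s10.npy").astype(int)
m=(s[...,0]>140)&(s[...,1]<60)&(s[...,2]<60);m[:150]=0;m[200:]=0;m[:,:215]=0;m[:,265:]=0
v,u=np.nonzero(m);print("cap",u.mean(),v.mean(),len(u))
for t in(28,30,32,34,36):
    r=np.radians(t);print(t,proj(S,[.5964-.09*np.cos(r)-.0015,.0555,.056+.09*np.sin(r)]).round(1))
```

```text
[((np.float64(262.0), 1), 155), ((np.float64(254.0), 3), 161), ((np.float64(257.4), 5), 167), ((np.float64(255.85714285714286), 7), 173), ((np.float64(256.0), 6), 179), ((np.float64(257.0), 6), 185), ((np.float64(257.3333333333333), 6), 191), ((np.float64(255.66666666666666), 6), 197), ((np.float64(256.5), 4), 203)]
[38.4, 29.34, 33.8, 32.1, 32.45, 33.84, 34.4, 32.55, 33.75]
cap 234.4375 175.75 16
28 [233.3 178.1]
30 [233.8 177.2]
32 [234.2 176.3]
34 [234.8 175.4]
36 [235.3 174.5]
```

Emit:
servo_tool(
  moves=[
    {"dx": 0.0015, "dy": 0, "dz": -0.06, "wx": 0, "wy": 0, "wz": 0, "hand": 50},
    {"dx": 0.0015, "dy": 0, "dz": -0.11, "wx": 0, "wy": 0, "wz": 0, "hand": 50},
    {"dx": 0.0015, "dy": 0, "dz": -0.145, "wx": 0, "wy": 0, "wz": 0, "hand": 50},
    {"dx": 0.0015, "dy": 0, "dz": -0.155, "wx": 0, "wy": 0, "wz": 0, "hand": 50},
    {"dx": 0.0015, "dy": 0, "dz": -0.155, "wx": 0, "wy": 0, "wz": 0, "hand": 0},
    {"dx": 0.0015, "dy": 0, "dz": -0.155, "wx": 0, "wy": 0, "wz": 0, "hand": 0},
    {"dx": 0.0015, "dy": 0, "dz": -0.155, "wx": 0, "wy": 0, "wz": 0, "hand": 0},
    {"dx": 0.0015, "dy": 0, "dz": -0.155, "wx": 0, "wy": 0, "wz": 0, "hand": 0},
    {"dx": 0.0015, "dy": 0, "dz": -0.155, "wx": 0, "wy": 0, "wz": 0, "hand": 0},
  ],
)

```text
clock: 40.83
tool_pos: [0.5197, 0.0898, 0.0934]
ee_rot: [0.707, 0.707, -0.0, -0.001]
contact_force: [-7.6, -1.1, 0.8]
width: 0.0118
```

Emit:
servo_tool(
  moves=[
    {"dx": -0.001, "dy": 0, "dz": -0.001, "wx": 0, "wy": 0, "wz": 0, "hand": 0},
    {"dx": -0.002, "dy": 0, "dz": -0.0025, "wx": 0, "wy": 0, "wz": 0, "hand": 0},
    {"dx": -0.0025, "dy": 0, "dz": -0.004, "wx": 0, "wy": 0, "wz": 0, "hand": 0},
    {"dx": -0.0025, "dy": 0, "dz": -0.004, "wx": 0, "wy": 0, "wz": 0, "hand": 0},
    {"dx": -0.0025, "dy": 0, "dz": -0.004, "wx": 0, "wy": 0, "wz": 0, "hand": 0},
  ],
)

```text
clock: 41.45
tool_pos: [0.5176, 0.0898, 0.0898]
ee_rot: [0.707, 0.707, 0.0, -0.0]
contact_force: [-7.6, -1.5, 8.3]
width: 0.0122
```

Emit:
servo_tool(
  moves=[
    {"dx": 0.001, "dy": 0, "dz": 0, "wx": 0, "wy": 0, "wz": 0, "hand": 40},
    {"dx": 0.001, "dy": 0, "dz": 0, "wx": 0, "wy": 0, "wz": 0, "hand": 40},
    {"dx": 0.001, "dy": 0, "dz": 0, "wx": 0, "wy": 0, "wz": 0, "hand": 40},
    {"dx": 0.001, "dy": 0, "dz": 0.04, "wx": 0, "wy": 0, "wz": 0, "hand": 40},
    {"dx": 0.001, "dy": 0, "dz": 0.1, "wx": 0, "wy": 0, "wz": 0, "hand": 40},
    {"dx": 0.001, "dy": 0, "dz": 0.157, "wx": 0, "wy": 0, "wz": 0, "hand": 50},
    {"dx": 0.001, "dy": 0, "dz": 0.157, "wx": 0, "wy": 0, "wz": 0, "hand": 60},
    {"dx": 0.001, "dy": 0, "dz": 0.157, "wx": 0, "wy": 0, "wz": 0, "hand": 60},
    {"dx": 0.001, "dy": 0, "dz": 0.157, "wx": 0, "wy": 0, "wz": 0, "hand": 60},
  ],
)

```text
clock: 42.58
tool_pos: [0.5185, 0.0897, 0.2443]
ee_rot: [0.707, 0.707, -0.001, -0.0]
contact_force: [0.1, 0.7, 0.2]
width: 0.0512
```

Run:
```python
from h import *
o=st();a=snap("wrist","w11",1.5);c=cam("wrist",o);s=snap("side","s11",1)
for t in(26,28,30,32,34):
    r=np.radians(t);h=[.5964-.09*np.cos(r),.056+.09*np.sin(r)];print(t,*[(proj(c,[h[0]+.021*(y-.125)*1,y,h[1]])).round(1) for y in(.055,.09,.13)])
for n,i in(("w10",np.load("pics/w10.npy")),("w11",a)):
    g=i.astype(int);m=(g.max(-1)<75);m[:150]=0;m[205:]=0;m[:,:240]=0;m[:,275:]=0
    rm=(g[...,0]>150)&(g[...,1]<60);rm[:203]=0;rm[222:]=0;rm[:,:240]=0;rm[:,272:]=0
    v,u=np.nonzero(rm);print(n,[ (k,round(float(np.nonzero(m[k])[0].mean()),1)) for k in range(160,200,8)],"cap",u.mean(),v.mean())
S=cam("side")
for n in("s10","s11"):
    q=np.load(f"pics/{n}.npy").astype(int);m=(q[...,0]>140)&(q[...,1]<60)&(q[...,2]<60);m[:150]=0;m[200:]=0;m[:,:215]=0;m[:,265:]=0;v,u=np.nonzero(m);print(n,u.mean(),v.mean())
cv2.imwrite("pics/c11.png",np.hstack([cv2.resize(s[110:210,160:280],(480,400))]+[cv2.resize(a[90:240,180:330],(320,400))][:1])[:,:,::-1])
```

```text
t 42.58 p [0.5185 0.0897 0.2443] F [0.1 0.7 0.2] w 0.0512 R [[0.0, 1.0, -0.002], [1.0, -0.0, -0.0], [-0.0, -0.002, -1.0]]
26 [251.  210.9] [251.5 180.7] [252.2 143.5]
28 [252.2 211.8] [252.8 181.3] [253.5 143.8]
30 [253.5 212.7] [254.2 182. ] [255.  144.2]
32 [255.  213.6] [255.7 182.6] [256.6 144.5]
34 [256.6 214.5] [257.3 183.3] [258.3 144.8]
w10 [(160, 256.0), (168, 256.5), (176, 256.0), (184, 256.0), (192, 256.0)] cap 255.6764705882353 212.47058823529412
w11 [(160, 254.0), (168, 254.0), (176, 254.0), (184, 254.0), (192, 254.0)] cap 253.27777777777777 211.97222222222223
s10 234.4375 175.75
s11 233.94444444444446 176.72222222222223
```

View pics/c11.png

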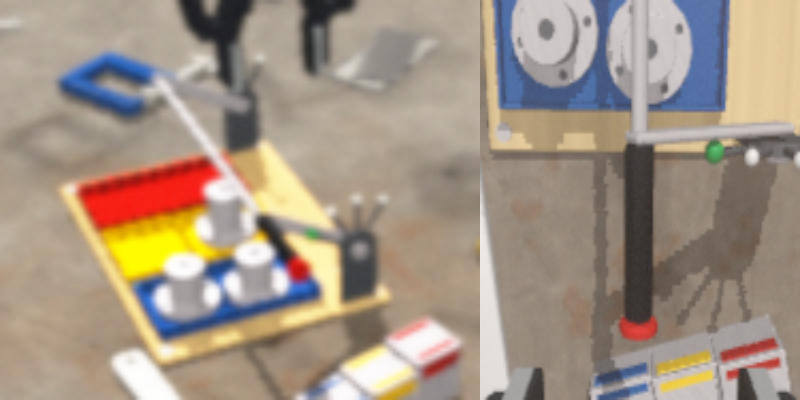

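```bash
python3 -c "
from h import *
st();print(arm.hand_in())"
```

```text
t 42.67 p [0.5187 0.0896 0.2445] F [-0.1  0.9 -0.1] w 0.0512 R [[0.0, 1.0, -0.001], [1.0, -0.0, -0.0], [-0.0, -0.001, -1.0]]
the job is handed in; nothing more can be done
None
```

The job is done and handed in at 42.7 s. `arm.hand_in()` gives no verdict, so the checks below are my own.

- **Keeper back:** I laid the keeper against its stop. Its position in the picture taken before I swung it forward matched 2.1 rad.
- **Heights:** The yellow 44 mm tread touched at a tool height (TCP) of 0.0519 m. The three steel standoffs in the scene touched at 0.0519, 0.0460 and 0.0459 m. That makes one 44 mm and two 38 mm.
- **Placing:** The 44 mm standoff stands in the yellow tray and the two 38 mm ones in the blue tray. All three are upright in the last wrist and side pictures.
- **Keeper forward:** My first setting came out near 33°, so I gripped the handle again and corrected it. The last readings disagreed slightly: about 30° from the wrist camera and about 31° from the side camera.
- **At the end:** The gripper was open and well clear of the handle. I saw no bystander or pink or turquoise look-alike moved, though I did not measure them separately. I noticed no knock or grip slip during the run.

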